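# Scoop the coil springs from the sorting tray and dock the loaded pan on the counting scale

## Robot

A 6-joint arm with a two-finger parallel gripper is mounted at the origin on a cart in front of the work surface, level with it; the furniture and walls round the work are solid. World frame = base frame: x ahead of the robot, y to its left, z up, the work surface at z = 0. Lengths are in m, angles in rad, forces in N, time in s.
With the tool pointing down it reaches from about 0.35 to 0.775 m from the base axis. Payload 5.5 kg.
Tool frame: the origin (TCP) lies at the very end of the fingers, on their centre line; the grasp point (between the pads) lies hold_point_z behind it (hold_point_z is the distance from the TCP to the grasp point, in m); x points along the fingers, y is the direction in which the jaws open and shut, and the axes are right-handed (so a half turn about x gives the same grasp; the last joint's range is limited). The gripper opens to 85 mm and grips with 20 to 120 N. Pads are 22 mm wide; open, the fingers measure 114 mm over their backs; the gripper's body (76 mm by 85 mm) begins 54 mm behind the grasp point. The pads swing forward as they close: fully open they stand 13 mm farther back than shut.
Start: joints at [-1.384, 0.313, 0.046, 1.304, 0, 1.431], TCP at [0.185, -0.545, 0.231] pointing down, gripper open.
Joint ranges: [-2.76, 2.76], [-0.86, 1.69], [-1.03, 1.26], [-2.2, 2.34], [-1.47, 1.5], [-3.14, 3.14]. Speed limits (rad/s): [2.57, 2.57, 3.14, 3.14, 3.14, 3.14].

## Interface

Orientations are given as a unit quaternion [w, x, y, z].
In Python, from workcell import * gives the robot as it stands. The module is installed in compiled form; this text tells all that it offers.
- The arm moves only by the tool step_arm, never from a script. Its argument "targets" is a list of rows, each a list of 3 entries, a list of its own where there are three numbers: the turn, a rotation vector about the tool's x, y, z in degrees, then the shift along the tool's x, y, z in cm, then the finger opening in cm, from 0 to 8.54. A call has exactly 10 rows; each row shifts and turns the commanded pose from where the row before left it, along the tool's axes as they then stand; what a row does not reach is not made up. A row lasts 1/10 s, in which the tool goes at most 50 mm and 8.59 degrees, less where a joint would pass 70% of its speed; a pose out of reach is approached as far as the arm can. A call with a gripper value outside its range is refused whole. The fingers move at their own pace and stop on an object; "force" is the grip in N (left out, the last holds). Time passes only in rows, so rows that do not move let the fingers close, or fill a call up. It gives the time, the measured TCP pose, the force and the opening at its end, in the units of the state.
- get_state(): the state, without advancing time (a new reading comes with each control period).
- read_camera(name): name is "scene" or "top" or "wrist"; returns the picture (384x512x3 uint8, red, green, blue); there is no depth.
- camera_model(name): a dict with "fx", "fy", "cx", "cy" (pixels), "xyz" and "rotation" of the camera in the world; the wrist camera has in their place "T_tool_cam" (4x4, takes a point from camera to tool coordinates, whose origin is the TCP and whose axes are the tool frame's). Camera axes: x right, y down, z forward; pixel columns grow to the right and rows downward; lengths in m; the calibration is good to about 2 mm. A picture is of the moment at which its call begins: read the wrist's pose just before it. camera_model takes no time and is no camera call.
- hand_in(): hands the job in, once; it reports no verdict.
Trained networks look in the newest picture that a camera, given by its name, has taken for a name from the list of things; names that differ only in an ending like _2 or _b are one class to them, and where a whole thing is asked for, a point or a joint stands for the part that bears it (a point fixed in the world has none). Each returns a list of dicts, best first, with "p" (0 to 1); they miss things now and then, are a little off and sometimes report something else, mostly with a low value. They report only what shows in the picture. A call takes as long as a camera call.
- find_in(camera, label): "extent" ([left, top, width, height] in pixels, round what is visible of it).
- silhouettes(camera, label): "mask" (384x512 bool, what is visible of it) and "extent" ([left, top, width, height] in pixels, round what is visible of it).
The state is a dict: "clock": time; "joint_pos": joint angles; "qvel": joint speeds; "tau": joint torques, N m; "tcp_pos": TCP position; "orientation": TCP orientation; "wrist_force": force on the tool from outside, world axes, zero at the start; "ft_torque": the same for the moment, N m; "finger_gap": finger opening in m.
Only numpy, scipy, OpenCV 4.12 (cv2) and the standard library are available. Lean on these libraries where they do the work, as an engineer would, in place of code of your own. Each camera call takes 0.05 s, during which the arm holds its last target.

## Task

Use the flat steel scoop to gather the three big coil springs lying in the open-fronted sorting tray: push them with its lip against the tray's back wall until they ride up onto it and the lip meets the wall, tip it back so that they settle in the pan, and lift them clear. Then set the loaded scoop level on the counting scale's platform, nose away from the display and beside the hold-down rail, slide it sideways until its rim is fully home under the rail and it stands about centred along the rail, and let go of it. Go gently, feeling for contact, so that the scoop's thin lip is not rammed against the tray; do not touch the springs with the gripper, and leave the other things on the bench where they are.

Things in the scene. Friction and masses are not known exactly. Their poses are not given: they have to be found in the camera images.
- scoop: flat sheet-steel scoop (weighing pan), loose, 120 mm long (x), 132 mm wide over its rims (y), 0.25 to 0.38 kg. Origin: centre of its flat underside; +x points to its nose, the open lip, -x to its rear, +z up. Pan floor 2 mm above the underside, inner width 110 mm, rear wall's inner face at x=-58, 38 mm high; side walls 26 mm high from the rear to x=+16, sloping down to the floor at x=+34.
- scoop_lip (a point): middle of the scoop's front edge, on the underside at scoop x=+60, axes as the scoop's. The edge is 0.6 mm thick; from it a ramp rises at 12 degrees to a 5 mm high crest at scoop x=+40 to +34, behind which the floor drops to 2 mm, so springs that have passed the crest do not roll out of a level scoop.
- scoop_grip (a point): centre of the scoop's grip, scoop x=-54.5, y=0, z=70, axes as the scoop's: a straight black bar along y, 100 mm long, 14 mm thick (x), 22 mm tall, on two brackets at y=+-36 (each 14 mm wide) above the rear wall. Between the brackets there are 21 mm of air under the bar. To be gripped across its thickness from above.
- scoop_rim (a point): outer edge of the scoop's +y rim, on its top, at scoop x=-22, y=+66, z=27. The tops of both side walls are turned outward as flat rims 2 mm thick and 9 mm wide, from scoop x=-60 to +16; the other rim's edge is at y=-66.
- sorting_tray: open-fronted sheet-steel tray screwed to the bench. Origin: centre of its floor, on the bench; +x points to its back wall, away from its open front. Floor surface at z=2 mm, from x=-95 to +95; back wall's inner face at x=+95, side walls' at y=+-95; walls 3 mm thick, 45 mm high (side walls slope down from x=-50 to 12 mm at the front edge). No lip or wall at the front.
- tray_wall (a point): foot of the tray's back wall, middle of its inner face (tray x=+95, y=0, z=2 mm); axes as the tray's.
- coil_spring_0: large steel coil spring, 26 mm diameter, 72 mm long, 40 to 75 g, one of three alike lying on their sides in the tray one behind the other, axes roughly parallel to the back wall; they roll when pushed. Origin: its centre (on its axis, 13 mm above the floor it lies on); y along its axis.
- coil_spring_1: large steel coil spring, 26 mm diameter, 72 mm long, 40 to 75 g, one of three alike lying on their sides in the tray one behind the other, axes roughly parallel to the back wall; they roll when pushed. Origin: its centre (on its axis, 13 mm above the floor it lies on); y along its axis.
- coil_spring_2: large steel coil spring, 26 mm diameter, 72 mm long, 40 to 75 g, one of three alike lying on their sides in the tray one behind the other, axes roughly parallel to the back wall; they roll when pushed. Origin: its centre (on its axis, 13 mm above the floor it lies on); y along its axis.
- scale: grey counting scale, fixed: body 200 x 166 mm, sloped display and keys at its -x front; origin on the bench under the platform's centre; +x away from the display, +y to the hold-down rail. Flat metal platform 152 (x) x 158 (y) mm, top at z=60 mm, rigid. The rail is an aluminium angle along x (x=-45 to +45) at the platform's +y edge: upright's inner face at y=+70, rail's top 97.5 mm above the bench.
- rail_edge (a point): inner lower edge of the rail's overhanging top leg, mid-length (scale x=0, y=+57, z=91.5 mm, i.e. 31.5 mm above the platform). The leg overhangs the platform from here to the upright at y=+70; the scoop's rim (top 27 mm above the platform) slides under it along +y until the rim's edge meets the upright.
- pan_home (a point): point on the platform's top (scale x=0, y=+4, z=60 mm) where the scoop's origin lies when its +y rim is fully home under the rail and it is centred along the rail; axes as the scale's. The scoop's x axis then points along the scale's +x.
- ring_gauge: steel setting ring, 52 mm diameter, 14 mm high; bystander on the bench, not to be moved. Origin at its underside.
- weight_1: brass weight with a neck, 34 mm diameter, 42 mm tall; bystander, not to be moved. Origin at its underside.
- plug_gauge: steel plug gauge, 96 mm long, 18 mm thick, lying behind the tray; bystander, not to be moved. Origin at its underside.
- adapter_plate: thin drilled plate, 100 x 64 x 4 mm, lying on the bench to the right of the tray; bystander, not to be moved. Origin at its underside.

How it is judged:
By the outcome, as a careful person would: the job done as asked, in the order asked, and still so for the second after the job is handed in, with the robot touching nothing.
It also fails if it takes over 64 s, if anything falls off the work surface, if the arm or the gripper's body presses on something with over 40 N, if the wrist force passes 120 N, or if a joint passes its speed limit or range.

## Working session

There is one attempt and no reset: what is moved stays moved. The work goes in short steps, Python scripts to look and compute and a tool call to move; the robot and the scene stay as the last step left them, time stands still between calls to the robot, and variables do not carry over. Pictures are saved under pics/ and viewed, and the job is handed in when it is done.

Besides the shell and the picture viewer there is one more tool, called after "Request:" by a JSON object that holds its "api" and its "payload". step_arm: Moves the arm, as the interface text tells. Its arguments: {"type":"object","properties":{"targets":{"type":"array","items":{"type":"array"}},"force":{"type":"number"}},"required":["targets"]}

```bash
mkdir -p pics; python3 - <<'E'
from workcell import *
import cv2
s=get_state(); print(s)
for n in ["scene","top","wrist"]:
    im=read_camera(n); cv2.imwrite(f"pics/{n}0.png",im[:,:,::-1]); print(n,camera_model(n))
E
```

```text
{'clock': 0.0, 'joint_pos': array([-1.38355370e+00,  3.13984747e-01,  4.49873779e-02,  1.30361738e+00,
       -2.25521123e-05,  1.43120984e+00]), 'qvel': array([-0.00082183,  0.00056889, -0.00128851,  0.00207641,  0.00032051,
        0.00035834]), 'tau': array([-1.28186235e-03, -4.80622852e+01,  2.98533618e+01,  1.93934399e-02,
       -8.84276255e-05,  2.72478573e-06]), 'tcp_pos': array([ 0.18449381, -0.54405386,  0.23042123]), 'orientation': array([-0.11439536, -0.69766279, -0.11568044,  0.69770937]), 'wrist_force': array([-0.14103183,  0.17750928, -0.16212386]), 'ft_torque': array([ 0.04141192, -0.03375727,  0.04043549]), 'finger_gap': 0.08510311660442152}
scene {'fx': 401.87493936586105, 'fy': 401.87493936586105, 'cx': 258.80760663856773, 'cy': 193.0886251722237, 'xyz': array([-0.23942702,  1.04910763,  0.87187121]), 'rotation': array([ 0.15212912, -0.26763745,  0.82504695, -0.47384011])}
top {'fx': 398.2629714125355, 'fy': 398.2629714125355, 'cx': 254.30715810179333, 'cy': 194.08076166657483, 'xyz': array([ 0.34611079, -0.04071736,  1.45832957]), 'rotation': array([ 0.04813845, -0.70223432,  0.70730944, -0.06529176])}
wrist {'fx': 291.73629043560555, 'fy': 291.73629043560555, 'cx': 255.48106204025243, 'cy': 189.10983919502826, 'T_tool_cam': array([[ 2.40305271e-04, -2.79889698e-01,  9.60032135e-01,
        -1.42852495e-01],
       [ 9.99999961e-01, -6.81960245e-05, -2.70191609e-04,
        -2.16735455e-04],
       [ 1.41094223e-04,  9.60032162e-01,  2.79889670e-01,
        -7.10104573e-02],
       [ 0.00000000e+00,  0.00000000e+00,  0.00000000e+00,
         1.00000000e+00]])}
```

View pics/scene0.png

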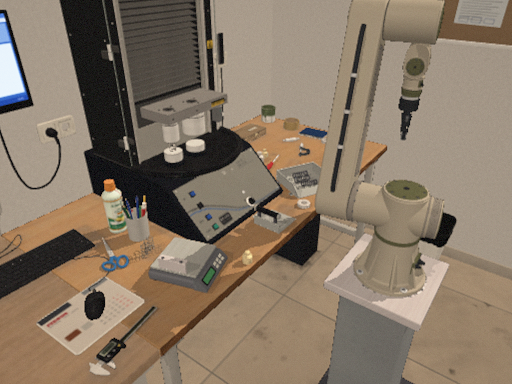

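View pics/top0.png

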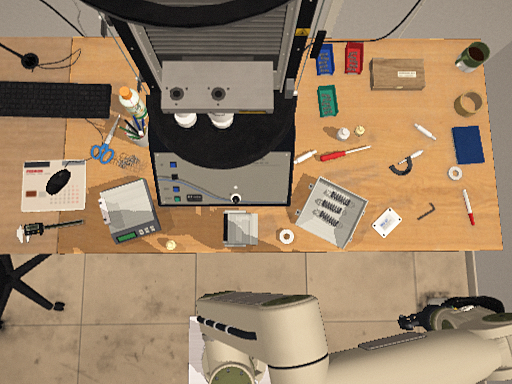

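```bash
python3 - <<'E'
import workcell
print([n for n in dir(workcell) if not n.startswith('__')]); print(getattr(workcell,'hold_point_z',None))
E
```

```text
['MotionError', 'camera_model', 'find_in', 'get_state', 'hand_in', 'hold_point_z', 'read_camera', 'silhouettes']
0.0187
```

```bash
cat > h.py <<'E'
from workcell import *
import numpy as np, cv2
from scipy.spatial.transform import Rotation as R
def q2R(q): return R.from_quat([q[1],q[2],q[3],q[0]]).as_matrix()
def cam(n,s=None):
    m=camera_model(n)
    if n=='wrist':
        s=s or get_state(); T=np.eye(4);T[:3,:3]=q2R(s['orientation']);T[:3,3]=s['tcp_pos']
        T=T@m['T_tool_cam']; Rm,c=T[:3,:3],T[:3,3]
    else: Rm,c=q2R(m['rotation']),m['xyz']
    return m,Rm,c
def proj(C,P):
    m,Rm,c=C; p=(np.atleast_2d(P)-c)@Rm
    return np.c_[m['fx']*p[:,0]/p[:,2]+m['cx'],m['fy']*p[:,1]/p[:,2]+m['cy']]
def ray(C,u,v,z):
    m,Rm,c=C; d=Rm@np.array([(u-m['cx'])/m['fx'],(v-m['cy'])/m['fy'],1.0])
    return c+d*(z-c[2])/d[2]
E
python3 - <<'E'
from h import *
im=cv2.imread('pics/top0.png')
cv2.imwrite('pics/top0a.png',cv2.resize(im[165:260,90:220],None,fx=6,fy=6,interpolation=cv2.INTER_CUBIC))
cv2.imwrite('pics/top0b.png',cv2.resize(im[165:260,215:345+30],None,fx=5,fy=5,interpolation=cv2.INTER_CUBIC))
C=cam('top')
for l in ['scoop','sorting_tray','coil_spring_0','scale','ring_gauge','weight_1','plug_gauge','adapter_plate']:
    r=silhouettes('top',l)
    for d in r[:4]:
        m=d['mask']; 
        if m.sum()<5: continue
        ys,xs=np.nonzero(m); rc=cv2.minAreaRect(np.c_[xs,ys].astype(np.float32))
        print(l,round(d['p'],2),d['extent'],rc, ray(C,xs.mean(),ys.mean(),0.01).round(3))
E
```

```text
scoop 0.65 [223.2, 211.6, 35.7, 36.0] ((241.0, 228.5), (35.0, 34.0), 90.0) [ 0.454 -0.025  0.01 ]
sorting_tray 0.63 [296.4, 177.1, 70.3, 69.3] ((330.17010498046875, 211.85128784179688), (60.370933532714844, 54.56182861328125), 26.003347396850586) [ 0.51  -0.358  0.01 ]
coil_spring_0 0.63 [322.4, 212.4, 12.6, 15.0] ((328.0141906738281, 219.11830139160156), (18.590810775756836, 3.763094186782837), 38.1572265625) [ 0.489 -0.344  0.01 ]
scale 0.77 [100.0, 178.2, 63.7, 66.7] ((128.45684814453125, 211.65008544921875), (56.525821685791016, 52.88737106323242), 72.34988403320312) [0.52  0.379 0.01 ]
scale 0.47 [331.6, 191.7, 19.9, 14.3] ((340.5384521484375, 199.30770874023438), (17.3648624420166, 4.713319778442383), 29.74488067626953) [ 0.557 -0.399  0.01 ]
ring_gauge 0.61 [278.4, 232.5, 16.3, 13.4] ((286.5, 236.5), (13.0, 13.0), 90.0) [ 0.424 -0.192  0.01 ]
weight_1 0.63 [167.1, 239.8, 14.4, 13.2] ((171.0, 245.0), (10.0, 8.0), 0.0) [0.397 0.226 0.01 ]
plug_gauge 0.45 [296.8, 149.3, 18.0, 15.8] ((304.8000183105469, 157.10000610351562), (4.4721360206604, 23.702320098876953), 63.43495178222656) [ 0.719 -0.264  0.01 ]
adapter_plate 0.69 [372.7, 208.0, 30.9, 29.9] ((386.0000305175781, 222.5), (17.677669525146484, 26.16295051574707), 45.0) [ 0.472 -0.56   0.01 ]
adapter_plate 0.16 [99.1, 176.3, 62.5, 70.5] ((128.6322021484375, 211.24093627929688), (56.996246337890625, 53.705528259277344), 72.0308609008789) [0.52  0.378 0.01 ]
```

View pics/top0a.png

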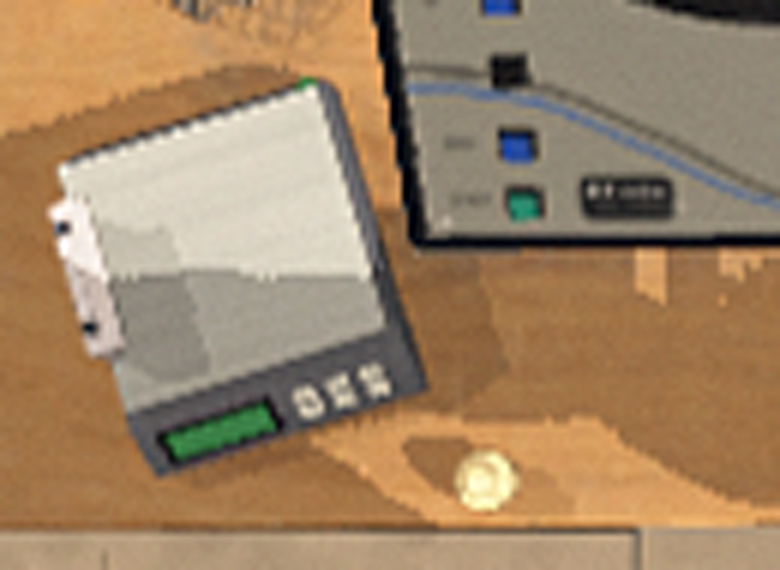

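View pics/top0b.png

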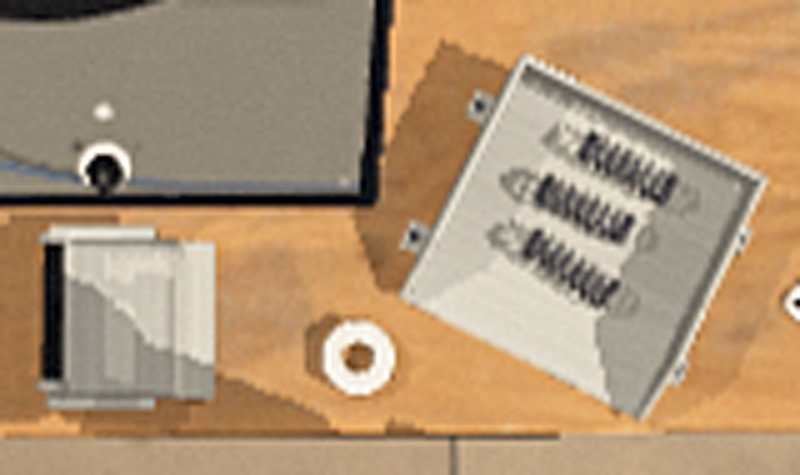

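```bash
python3 - <<'E'
from h import *
s=get_state(); M=q2R(s['orientation']); print(M.round(3)); print(np.degrees(s['joint_pos']).round(1))
C=cam('top')
for n,(u,v),z in [('tray bl',(320,176.4),.045),('tray br',(368.4,201),.045),('fl',(295,224),.012),('fr',(343,248),.012),('scale back r',(90+320/6,165+82/6),.06),('scale back l',(90+62/6,165+162/6),.06),('front l',(90+158/6,165+475/6),.03),('front r',(90+425/6,165+385/6),.03),('panel l',(160,205),.02),('panel r',(289,205),.02),('panel top r', (292,150),.15)]:
    print(n,ray(C,u,v,z).round(3))
E
```

```text
[[ 0.     0.321 -0.947]
 [-0.    -0.947 -0.321]
 [-1.     0.    -0.   ]]
[-79.3  17.9   2.6  74.7   0.   82. ]
tray bl [ 0.639 -0.316  0.045]
tray br [ 0.547 -0.488  0.045]
fl [ 0.469 -0.224  0.012]
fr [ 0.381 -0.396  0.012]
scale back r [0.63  0.318 0.06 ]
scale back l [0.583 0.468 0.06 ]
front l [0.401 0.413 0.03 ]
front r [0.453 0.258 0.03 ]
panel l [0.541 0.265 0.02 ]
panel r [ 0.538 -0.203  0.02 ]
panel top r [ 0.709 -0.203  0.15 ]
```

View pics/wrist0.png

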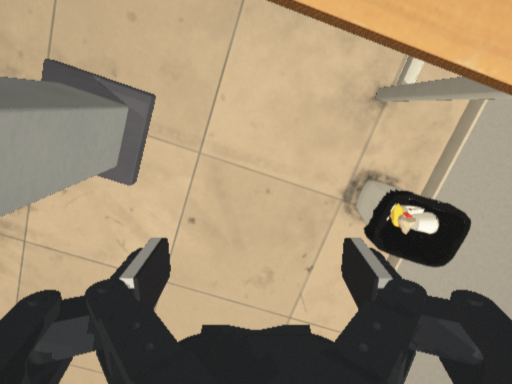

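Request:
{"api": "step_arm", "payload": {"targets": [[[0, 0, 0], [-0.9, -0.9, -4.1], 8.5], [[0, 0, 0], [-0.9, -0.9, -4.1], 8.5], [[0, 0, 0], [-0.9, -0.9, -4.1], 8.5], [[0, 0, 0], [-0.9, -0.9, -4.1], 8.5], [[0, 0, 0], [-0.9, -0.9, -4.1], 8.5], [[0, 0, 0], [-0.9, -0.9, -4.1], 8.5], [[0, 0, 0], [-0.9, -0.9, -4.1], 8.5], [[0, 0, 0], [-0.9, -0.9, -4.1], 8.5], [[0, 0, 0], [0, 0, 0], 8.5], [[0, 0, 0], [0, 0, 0], 8.5]]}}

```text
clock: 1.55
tcp_pos: [0.4729, -0.3705, 0.3033]
orientation: [-0.116, -0.697, -0.116, 0.698]
wrist_force: [0.6, -0.0, 0.3]
finger_gap: 0.0851
```

```bash
python3 - <<'E'
from h import *
s=get_state(); print(s['tcp_pos'],np.abs(s['qvel']).max(),s['wrist_force'])
im=read_camera('wrist'); cv2.imwrite('pics/w1.png',im[:,:,::-1])
import pickle; pickle.dump(s,open('w1.pkl','wb'))
E
```

```text
[ 0.4728968  -0.37050197  0.30328592] 0.039781478657875104 [ 0.57200334 -0.03211021  0.26572607]
```

View pics/w1.png

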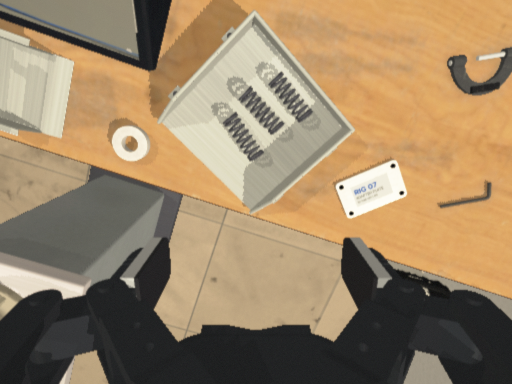

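```bash
python3 - <<'E'
from h import *
im=cv2.imread('pics/w1.png')
cv2.imwrite('pics/w1a.png',cv2.resize(im[5:220,150:365],None,fx=2.75,fy=2.75,interpolation=cv2.INTER_CUBIC))
for d in silhouettes('wrist','coil_spring_0'):
    ys,xs=np.nonzero(d['mask']); print(d['p'],d['extent'],cv2.minAreaRect(np.c_[xs,ys].astype(np.float32)))
for d in silhouettes('wrist','sorting_tray')[:1]:
    ys,xs=np.nonzero(d['mask']); print(d['p'],d['extent'],cv2.minAreaRect(np.c_[xs,ys].astype(np.float32)))
    np.save('traymask.npy',d['mask'])
E
```

```text
0.87 [270.7, 74.3, 40.8, 48.6] ((289.4953308105469, 98.11488342285156), (50.7271614074707, 17.327274322509766), 51.14662170410156)
0.68 [240.5, 90.7, 41.9, 42.4] ((260.9082946777344, 110.93464660644531), (49.73836135864258, 15.592931747436523), 46.789913177490234)
0.89 [157.5, 11.9, 199.0, 202.4] ((251.12161254882812, 116.80447387695312), (159.80368041992188, 148.02682495117188), 48.57633590698242)
```

View pics/w1a.png

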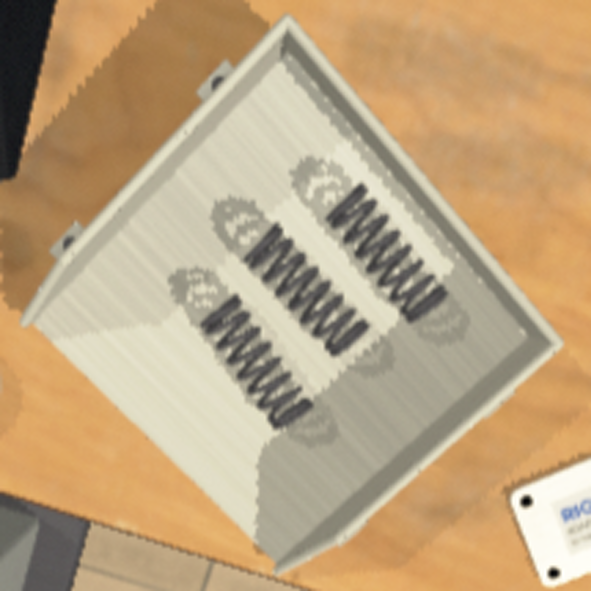

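```bash
cat >> h.py <<'E'
from scipy.optimize import least_squares
def fit(C,M,U,x0,z0=0):
    M=np.array(M);U=np.array(U)
    def w(p): c,s=np.cos(p[2]),np.sin(p[2]); return np.c_[p[0]+c*M[:,0]-s*M[:,1],p[1]+s*M[:,0]+c*M[:,1],M[:,2]+z0]
    r=least_squares(lambda p:(proj(C,w(p))-U).ravel(),x0,loss='soft_l1'); return r.x,(proj(C,w(r.x))-U)
E
python3 - <<'E'
from h import *
import pickle; s=pickle.load(open('w1.pkl','rb')); C=cam('wrist',s)
c=lambda u,v:(u/2.75+150,v/2.75+5)
M=[(.098,.098,.045),(.098,-.098,.045),(-.095,.098,.012),(-.095,-.098,.012),(.095,.095,.002)]
U=[c(288,16),c(562,345),c(25,325),c(280,572),c(283,55)]
p,e=fit(C,M,U,[.51,-.358,-.49]); print(p,np.degrees(p[2]),e.round(1))
p2,e2=fit(cam('top'),M[:4],[(320,176.4),(368.4,201),(295,224),(343,248)],[.51,-.358,-.49]); print(p2,np.degrees(p2[2]),e2.round(1))
for a,b in [((355,193),(435,312)),((262,235),(355,350)),((215,305),(300,422))]:
    A=ray(C,*c(*a),.018);B=ray(C,*c(*b),.018); m=(A+B)/2
    R2=np.array([[np.cos(p[2]),np.sin(p[2])],[-np.sin(p[2]),np.cos(p[2])]])
    d=R2@(A-B)[:2]; print('spring tray xy',(R2@(m[:2]-p[:2])).round(4),'axis ang from y',np.degrees(np.arctan2(-d[0],d[1])),np.hypot(*d))
E
```

```text
[ 0.50939899 -0.35291446 -0.47731112] -27.3479125447224 [[-0.7  0.9]
 [ 0.1 -0.5]
 [-0.7 -0.7]
 [ 0.3  0.6]
 [ 1.2 -0.2]]
[ 0.50760303 -0.35538626 -0.4900922 ] -28.080214525963093 [[-0.2 -0.4]
 [-0.  -0.1]
 [-0.  -0.2]
 [ 0.3  0.9]]
spring tray xy [ 0.0698 -0.0117] axis ang from y -7.23890594736857 0.07193223553250826
spring tray xy [0.0245 0.0045] axis ang from y -3.6641545427901927 0.07501647028260178
spring tray xy [-0.0199 -0.0033] axis ang from y -7.960856705641525 0.07555682045619241
```

```bash
cat >> h.py <<'E'
def Ry(yaw):  # tool pointing down, tool y at world yaw
    c,s=np.cos(yaw),np.sin(yaw); x=np.array([0,0,-1.]); y=np.array([c,s,0]); return np.c_[x,y,np.cross(x,y)]
def plan(p0,R0,p1,R1,n):
    rv=R.from_matrix(R0.T@R1).as_rotvec(); dr=rv/n
    print('turn/row deg',np.degrees(dr).round(2))
    Rr=R0.copy(); pos=np.array(p0,float)
    for i in range(n):
        d=(np.array(p1)-pos)/(n-i); print((Rr.T@d*100).round(2)); pos=pos+Rr@((Rr.T@d*100).round(2)/100); Rr=Rr@R.from_rotvec(dr).as_matrix()
E
python3 - <<'E'
from h import *
s=get_state()
plan(s['tcp_pos'],q2R(s['orientation']),[.45,-.05,.25],Ry(0),9)
E
```

```text
turn/row deg [-7.93  0.    0.01]
[ 0.59 -3.46 -0.92]
[ 0.59 -3.3  -1.39]
[ 0.59 -3.08 -1.83]
[ 0.59 -2.8  -2.24]
[ 0.59 -2.46 -2.6 ]
[ 0.59 -2.08 -2.92]
[ 0.59 -1.65 -3.18]
[ 0.58 -1.2  -3.37]
[ 0.59 -0.73 -3.51]
```

Request:
{"api": "step_arm", "payload": {"targets": [[[-7.93, 0, 0], [0.6, -3.5, -0.9], 8.5], [[-7.93, 0, 0], [0.6, -3.3, -1.4], 8.5], [[-7.93, 0, 0], [0.6, -3.1, -1.8], 8.5], [[-7.93, 0, 0], [0.6, -2.8, -2.2], 8.5], [[-7.93, 0, 0], [0.6, -2.5, -2.6], 8.5], [[-7.93, 0, 0], [0.6, -2.1, -2.9], 8.5], [[-7.93, 0, 0], [0.6, -1.7, -3.2], 8.5], [[-7.93, 0, 0], [0.6, -1.2, -3.4], 8.5], [[-7.93, 0, 0], [0.5, -0.7, -3.5], 8.5], [[0, 0, 0], [0, 0, 0], 8.5]]}}

```text
clock: 2.7
tcp_pos: [0.4471, -0.0463, 0.2497]
orientation: [0.501, 0.498, 0.502, -0.499]
wrist_force: [0.1, -0.2, 0.4]
finger_gap: 0.0852
```

```bash
python3 - <<'E'
from h import *
s=get_state(); print(s['tcp_pos'],np.abs(s['qvel']).max(),q2R(s['orientation']).round(3), np.degrees(s['joint_pos']))
im=read_camera('wrist'); cv2.imwrite('pics/w2.png',im[:,:,::-1])
import pickle; pickle.dump(s,open('w2.pkl','wb'))
for d in silhouettes('wrist','scoop'): print(d['p'],d['extent'])
E
```

```text
[ 0.44710173 -0.04631971  0.24969935] 0.054686752428649496 [[-0.002  1.     0.006]
 [ 0.001  0.006 -1.   ]
 [-1.    -0.002 -0.001]] [-1.61973382e+01  3.79386765e+00 -1.23095430e+01  7.40118494e+01
  4.51055327e-02  7.34505838e+01]
0.68 [211.3, 90.2, 110.5, 98.2]
0.61 [226.8, 239.3, 34.1, 33.1]
```

View pics/w2.png

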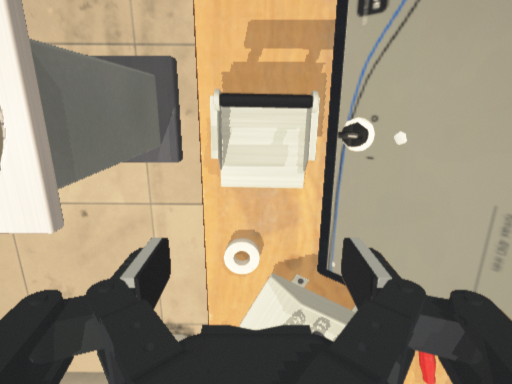

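```bash
python3 - <<'E'
from h import *
im=cv2.imread('pics/w2.png')
cv2.imwrite('pics/w2a.png',cv2.resize(im[80:200,200:330],None,fx=5,fy=5,interpolation=cv2.INTER_CUBIC))
E
```

```text
(no output)
```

View pics/w2a.png

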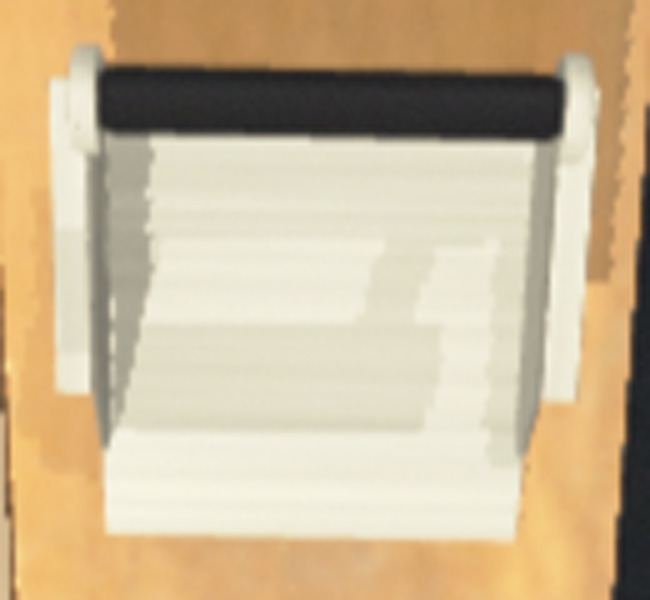

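```bash
python3 - <<'E'
from h import *
import pickle; s=pickle.load(open('w2.pkl','rb')); C=cam('wrist',s)
c=lambda u,v:(u/5+200,v/5+80)
M=np.array([(60,0,0),(16,-66,27),(16,66,27),(-61.5,-50,81),(-61.5,50,81),(-47.5,-50,81),(-47.5,50,81)])/1000
U=[c(311,537),c(58,395),c(577,402),c(100,68),c(562,77),c(100,132),c(562,138)]
p,e=fit(C,M,U,[.454,-.025,-1.57]); print(p,np.degrees(p[2]),e.round(1))
g=p[:2]-.0545*np.array([np.cos(p[2]),np.sin(p[2])]); print('grip',g)
y=p[2]+np.pi
plan([.4471,-.0463,.2497],Ry(0.003),[.45,.22,.27],Ry(0.0),7)
E
```

```text
[ 0.45677124 -0.02623179 -1.57987894] -90.52039553484938 [[ 0.1 -0.2]
 [-0.2 -0.2]
 [ 0.1  0. ]
 [-2.7 -0.5]
 [ 3.3 -0.8]
 [-2.4  1. ]
 [ 2.3  1.3]]
grip [0.45726623 0.02826596]
turn/row deg [0.02 0.   0.  ]
[-0.29  0.05 -3.8 ]
[-0.29  0.05 -3.8 ]
[-0.29  0.05 -3.81]
[-0.29  0.05 -3.8 ]
[-0.29  0.05 -3.81]
[-0.29  0.04 -3.8 ]
[-0.29  0.05 -3.81]
```

Request:
{"api": "step_arm", "payload": {"targets": [[[0, 0, 0], [-0.4, 0.0, -4.4], 8.5], [[0, 0, 0], [-0.4, 0.0, -4.4], 8.5], [[0, 0, 0], [-0.4, 0.0, -4.4], 8.5], [[0, 0, 0], [-0.4, 0.0, -4.4], 8.5], [[0, 0, 0], [-0.4, 0.0, -4.4], 8.5], [[0, 0, 0], [-0.4, 0.2, -4.4], 8.5], [[0, 0, 0], [-0.4, 0.2, -4.4], 8.5], [[0, 0, 0], [-0.2, 0.2, -4.0], 8.5], [[0, 0, 0], [0, 0, 0], 8.5], [[0, 0, 0], [0, 0, 0], 8.5]]}}

```text
clock: 3.8
tcp_pos: [0.4554, 0.2986, 0.2798]
orientation: [-0.5, -0.5, -0.5, 0.5]
wrist_force: [0.1, -0.3, -0.0]
finger_gap: 0.0849
```

```bash
python3 - <<'E'
from h import *
s=get_state(); print(s['tcp_pos'],np.abs(s['qvel']).max())
im=read_camera('wrist'); cv2.imwrite('pics/w3.png',im[:,:,::-1])
import pickle; pickle.dump(s,open('w3.pkl','wb'))
E
```

```text
[0.4554415  0.29862169 0.27980394] 0.02653418464064802
```

View pics/w3.png

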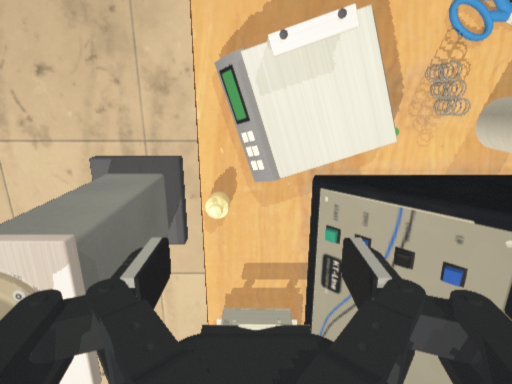

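```bash
python3 - <<'E'
from h import *
im=cv2.imread('pics/w3.png')
cv2.imwrite('pics/w3a.png',cv2.resize(im[0:190,205:405],None,fx=3.2,fy=3.1579,interpolation=cv2.INTER_CUBIC))
E
```

```text
(no output)
```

View pics/w3a.png

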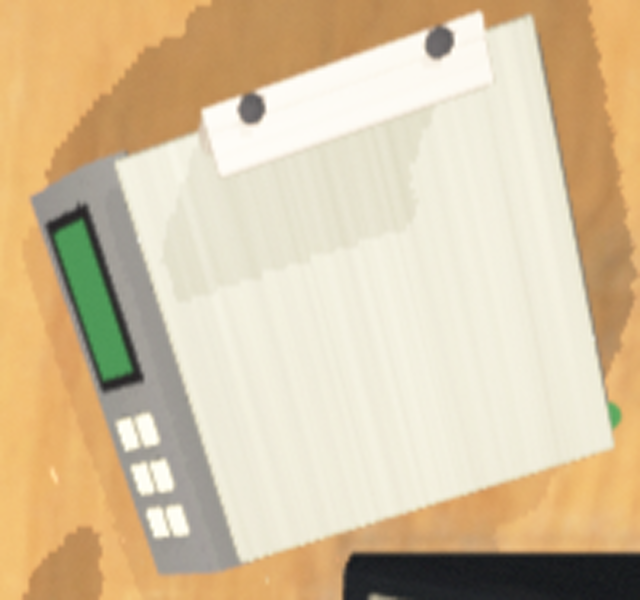

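```bash
python3 - <<'E'
from h import *
import pickle; s=pickle.load(open('w3.pkl','rb')); C=cam('wrist',s)
c=lambda u,v:(u/3.2+205,v/3.1579)
M=np.array([(-76,-79,60),(76,-79,60),(76,79,60),(-76,79,60),(-45,57,97.5),(45,57,97.5)])/1000
U=[c(240,563),c(613,447),c(532,14),c(118,157),c(223,177),c(493,82)]
p,e=fit(C,M,U,[.52,.37,.3]); print(p,np.degrees(p[2]),e.round(1))
a=p[2]; ex=np.array([np.cos(a),np.sin(a)]); ey=np.array([-ex[1],ex[0]])
print('home',p[:2]+.004*ey,'grip at home',p[:2]+.004*ey-.0545*ex)
M=np.array([(-76,-79,60),(76,-79,60),(76,79,60),(-76,79,60)])/1000
# grasp move
st=get_state()
plan(st['tcp_pos'],q2R(st['orientation']),[.457,.028,.13],Ry(np.radians(89.5)),11)
E
```

```text
[0.53414264 0.37659589 0.31059215] 17.795619112038775 [[-0.5  0.3]
 [ 0.9  0.6]
 [ 0.7 -0.8]
 [-1.8  0.4]
 [-0.9 -0.1]
 [ 1.1 -0. ]]
home [0.53292015 0.3804045 ] grip at home [0.48102782 0.36374807]
turn/row deg [-8.14  0.    0.01]
[1.37 0.02 2.45]
[ 1.36 -0.33  2.43]
[ 1.37 -0.67  2.36]
[ 1.36 -1.    2.24]
[ 1.36 -1.31  2.08]
[ 1.37 -1.59  1.87]
[ 1.36 -1.83  1.63]
[ 1.37 -2.05  1.35]
[ 1.36 -2.22  1.05]
[ 1.36 -2.34  0.72]
[ 1.37 -2.43  0.39]
```

Request:
{"api": "step_arm", "payload": {"targets": [[[-8.5, 0, 0], [1.4, 0.0, 2.6], 8.5], [[-8.5, 0, 0], [1.4, -0.3, 2.6], 8.5], [[-8.5, 0, 0], [1.4, -0.7, 2.5], 8.5], [[-8.5, 0, 0], [1.4, -1.1, 2.4], 8.5], [[-8.5, 0, 0], [1.4, -1.4, 2.2], 8.5], [[-8.5, 0, 0], [1.4, -1.7, 2.0], 8.5], [[-8.5, 0, 0], [1.4, -2.0, 1.8], 8.5], [[-8.5, 0, 0], [1.4, -2.3, 1.4], 8.5], [[-8.5, 0, 0], [1.4, -2.5, 1.1], 8.5], [[-8.5, 0, 0], [1.4, -2.6, 0.8], 8.5]]}}

```text
clock: 4.85
tcp_pos: [0.4622, 0.0312, 0.1401]
orientation: [0.707, 0.029, 0.706, -0.03]
wrist_force: [0.8, -0.4, -0.2]
finger_gap: 0.0851
```

```bash
python3 - <<'E'
from h import *
st=get_state(); print(np.degrees(st['joint_pos']).round(1),np.abs(st['qvel']).max())
im=read_camera('wrist'); cv2.imwrite('pics/w4.png',im[:,:,::-1])
st=get_state()
plan(st['tcp_pos'],q2R(st['orientation']),[.457,.028,.054],Ry(np.radians(89.5)),7)
E
```

```text
[ -6.1   8.6 -22.7  58.7  -0.   -1.3] 2.0537347706523517
turn/row deg [-0.57 -0.02  0.02]
[ 1.2  -0.01 -0.06]
[ 1.2  -0.   -0.06]
[ 1.2  -0.01 -0.06]
[ 1.2  -0.   -0.06]
[ 1.2  -0.   -0.06]
[ 1.19 -0.01 -0.07]
[ 1.2  -0.   -0.06]
```

View pics/w4.png

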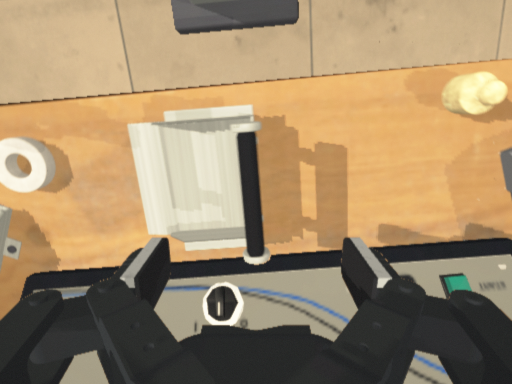

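Request:
{"api": "step_arm", "payload": {"targets": [[[-0.5, 0, 0], [1.2, 0, -0.05], 8.5], [[-0.5, 0, 0], [1.2, 0, -0.05], 8.5], [[-0.5, 0, 0], [1.2, 0, -0.05], 8.5], [[-0.5, 0, 0], [1.2, 0, -0.05], 8.5], [[-0.5, 0, 0], [1.2, 0, -0.05], 8.5], [[-0.5, 0, 0], [1.2, 0, -0.05], 8.5], [[-0.5, 0, 0], [1.2, 0, -0.05], 8.5], [[0, 0, 0], [0, 0, 0], 8.5], [[0, 0, 0], [0, 0, 0], 6], [[0, 0, 0], [0, 0, 0], 4]]}}

```text
clock: 5.9
tcp_pos: [0.4598, 0.0344, 0.0569]
orientation: [0.707, 0.009, 0.707, -0.009]
wrist_force: [-0.3, 0.1, -0.3]
finger_gap: 0.0587
```

```bash
python3 - <<'E'
from h import *
s=get_state(); print(s['tcp_pos'],q2R(s['orientation']).round(3),s['wrist_force'])
im=read_camera('wrist'); cv2.imwrite('pics/w5.png',im[:,:,::-1])
E
```

```text
[0.45975633 0.03439019 0.05691019] [[ 0.001  0.026  1.   ]
 [-0.     1.    -0.026]
 [-1.    -0.     0.001]] [-0.28753959  0.13387663 -0.30609176]
```

View pics/w5.png

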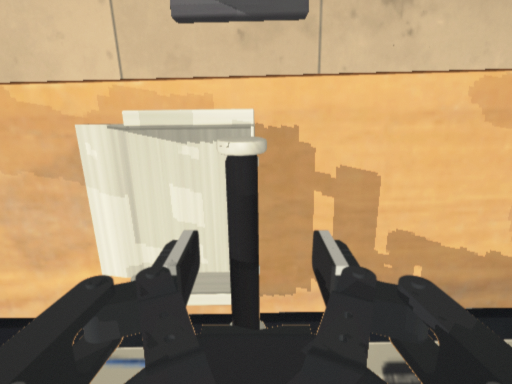

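Request:
{"api": "step_arm", "payload": {"targets": [[[-0.5, 0, 0], [0.1, -0.3, -0.1], 4], [[-0.5, 0, 0], [0.1, -0.3, -0.15], 4], [[0, 0, 0], [0, 0, 0], 3], [[0, 0, 0], [0, 0, 0], 2], [[0, 0, 0], [0, 0, 0], 1], [[0, 0, 0], [0, 0, 0], 0.5], [[0, 0, 0], [0, 0, 0], 0.5], [[0, 0, 0], [0, 0, 0], 0.5], [[0, 0, 0], [0, 0, 0], 0.5], [[0, 0, 0], [0, 0, 0], 0.5]], "force": 90}}

```text
clock: 6.95
tcp_pos: [0.4568, 0.0286, 0.0546]
orientation: [0.707, 0.002, 0.707, -0.003]
wrist_force: [-1.7, -0.6, 5.2]
finger_gap: 0.0123
```

```bash
python3 - <<'E'
from h import *
s=get_state(); print(s['tcp_pos'],q2R(s['orientation']).round(3),s['wrist_force'],s['ft_torque'],s['finger_gap'])
im=read_camera('wrist'); cv2.imwrite('pics/w6.png',im[:,:,::-1])
E
```

```text
[0.45684371 0.02857648 0.0545578 ] [[ 0.     0.007  1.   ]
 [-0.     1.    -0.007]
 [-1.    -0.     0.   ]] [-1.65087547 -0.56968685  5.20326968] [ 0.05409088  0.24736512 -0.03376766] 0.012306383361020232
```

View pics/w6.png

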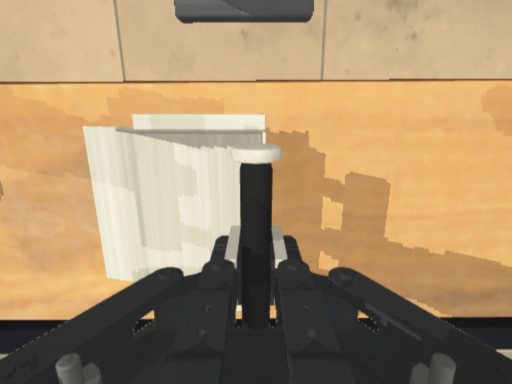

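```bash
python3 - <<'E'
from h import *
s=get_state();p=s['tcp_pos']+[0,0,.075]
plan(p,q2R(s['orientation']),[.353,-.2754,.110],Ry(np.radians(152.4)),11)
E
```

```text
turn/row deg [-5.71  0.    0.  ]
[ 0.18 -2.77 -0.92]
[ 0.18 -2.66 -1.2 ]
[ 0.18 -2.53 -1.45]
[ 0.18 -2.38 -1.7 ]
[ 0.18 -2.19 -1.93]
[ 0.18 -1.99 -2.14]
[ 0.18 -1.77 -2.32]
[ 0.17 -1.53 -2.49]
[ 0.18 -1.28 -2.63]
[ 0.17 -1.01 -2.74]
[ 0.18 -0.72 -2.82]
```

Request:
{"api": "step_arm", "payload": {"targets": [[[0, 0, 0], [-1.5, 0, 0], 0.5], [[0, 0, 0], [-3, 0, 0], 0.5], [[0, 0, 0], [-3, 0, 0], 0.5], [[-5.71, 0, 0], [0.2, -2.8, -0.9], 0.5], [[-5.71, 0, 0], [0.2, -2.7, -1.2], 0.5], [[-5.71, 0, 0], [0.2, -2.5, -1.5], 0.5], [[-5.71, 0, 0], [0.2, -2.4, -1.7], 0.5], [[-5.71, 0, 0], [0.2, -2.2, -1.9], 0.5], [[-5.71, 0, 0], [0.2, -2.0, -2.1], 0.5], [[-5.71, 0, 0], [0.2, -1.8, -2.3], 0.5]]}}

```text
clock: 8.0
tcp_pos: [0.3904, -0.1662, 0.1145]
orientation: [0.665, -0.24, 0.665, 0.241]
wrist_force: [0.4, -0.2, -2.7]
finger_gap: 0.0125
```

Request:
{"api": "step_arm", "payload": {"targets": [[[-5.71, 0, 0], [0.2, -1.5, -2.5], 0.5], [[-5.71, 0, 0], [0.2, -1.3, -2.6], 0.5], [[-5.71, 0, 0], [0.1, -1.0, -2.7], 0.5], [[-5.71, 0, 0], [0, -0.7, -2.8], 0.5], [[0, 0, 0], [0.5, 0, 0], 0.5], [[0, 0, 0], [0.5, 0, 0], 0.5], [[0, 0, 0], [0.5, 0, 0], 0.5], [[0, 0, 0], [0, 0, 0], 0.5], [[0, 0, 0], [0, 0, 0], 0.5], [[0, 0, 0], [0, 0, 0], 0.5]]}}

```text
clock: 9.0
tcp_pos: [0.3542, -0.2747, 0.0954]
orientation: [0.605, -0.367, 0.605, 0.367]
wrist_force: [0.5, 0.2, -1.1]
finger_gap: 0.0124
```

```bash
python3 - <<'E'
from h import *
s=get_state(); print(s['tcp_pos'],q2R(s['orientation']).round(3),s['wrist_force'],s['ft_torque'],s['finger_gap'],np.degrees(s['joint_pos']).round(1))
M=q2R(s['orientation']); print(np.degrees(np.arctan2(M[1,1],M[0,1])))
im=read_camera('wrist'); cv2.imwrite('pics/w7.png',im[:,:,::-1])
im=read_camera('top'); cv2.imwrite('pics/t7.png',cv2.resize(im[160:260,230:390,::-1],None,fx=5,fy=5,interpolation=cv2.INTER_CUBIC))
E
```

```text
[ 0.3541925  -0.27469242  0.09544891] [[ 0.    -0.887  0.462]
 [-0.     0.462  0.887]
 [-1.    -0.    -0.   ]] [ 0.52298962  0.20951761 -1.13260535] [0.03219372 0.04947937 0.02962393] 0.012398343512085262 [ -48.1    9.3  -28.7   51.9   -0.  -110.5]
152.4610752661587
```

View pics/w7.png

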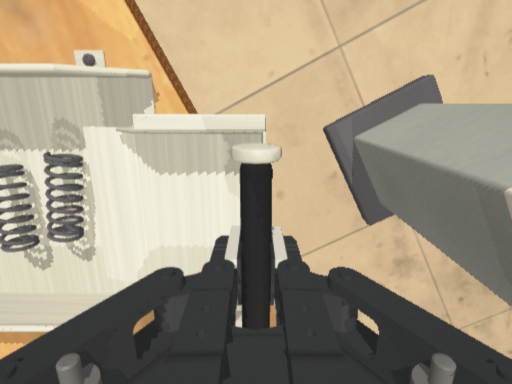

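View pics/t7.png

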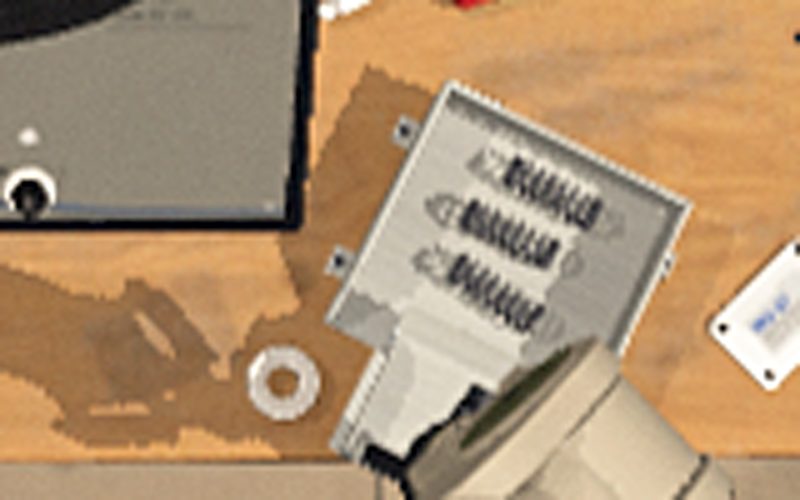

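Request:
{"api": "step_arm", "payload": {"targets": [[[0, 0, 0], [0.6, 0, 0], 0.5], [[0, 0, 0], [0.7, 0, 0], 0.5], [[0, 0, 0], [0.7, 0, 0], 0.5], [[0, 0, 0], [0.7, 0, 0], 0.5], [[0, 0, 0], [0.5, 0, 0], 0.5], [[0, 0, 0], [0.2, 0, 0], 0.5], [[0, 0, 0], [0.2, 0, 0], 0.5], [[0, 0, 0], [0.1, 0, 0], 0.5], [[0, 0, 0], [0.0, 0, 0], 0.5], [[0, 0, 0], [0, 0, 0], 0.5]]}}

```text
clock: 10.1
tcp_pos: [0.354, -0.2753, 0.0585]
orientation: [0.605, -0.366, 0.605, 0.366]
wrist_force: [1.0, -0.4, -2.8]
finger_gap: 0.0125
```

Request:
{"api": "step_arm", "payload": {"targets": [[[0, 0, 0], [0.05, 0, 0], 0.5], [[0, 0, 0], [0.05, 0, 0], 0.5], [[0, 0, 0], [0.05, 0, 0], 0.5], [[0, 0, 0], [0.05, 0, 0], 0.5], [[0, 0, 0], [0, 0, 0], 0.5], [[0, 0, 0], [0, 0, 0], 0.5], [[0, 0, 0], [0, 0, 0], 0.5], [[0, 0, 0], [0, 0, 0], 0.5], [[0, 0, 0], [0, 0, 0], 0.5], [[0, 0, 0], [0, 0, 0], 0.5]]}}

```text
clock: 11.1
tcp_pos: [0.3539, -0.2752, 0.0564]
orientation: [0.605, -0.366, 0.605, 0.366]
wrist_force: [-2.1, 0.6, 1.0]
finger_gap: 0.0121
```

```bash
python3 - <<'E'
from h import *
s=get_state(); print(s['tcp_pos'],s['wrist_force'],s['ft_torque'],s['finger_gap'])
im=read_camera('wrist'); cv2.imwrite('pics/w8.png',im[:,:,::-1])
im=read_camera('scene'); cv2.imwrite('pics/s8.png',cv2.resize(im[130:240,230:350,::-1],None,fx=5,fy=5,interpolation=cv2.INTER_CUBIC))
E
```

```text
[ 0.35392204 -0.27524038  0.05640023] [-2.14453201  0.61100353  0.96342738] [0.08134241 0.10763718 0.06188299] 0.01209278898111226
```

View pics/w8.png

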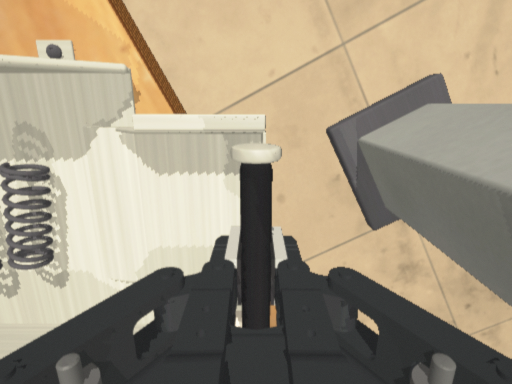

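View pics/s8.png

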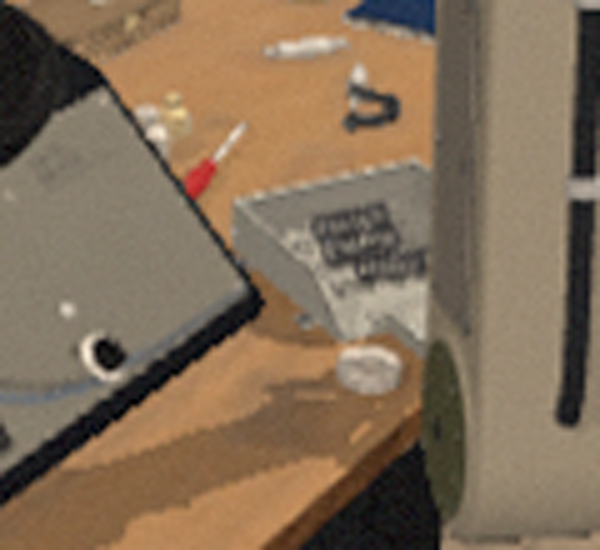

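```bash
python3 - <<'E'
from h import *
s=get_state(); C=cam('wrist',s); M=q2R(s['orientation'])
for uv in [(27,166),(30,268)]:
    P=ray(C,*uv,.022); q=M.T@(P-s['tcp_pos']); print('scoop x,y',-q[1]-.0545,q[2])
P=s['tcp_pos'];a=np.radians(-27.6);Rm=np.array([[np.cos(a),np.sin(a)],[-np.sin(a),np.cos(a)]])
print('tray xy of TCP',Rm@(P[:2]-[.509,-.3535]))
E
```

```text
scoop x,y 0.08658384700687272 -0.034224080287410356
scoop x,y 0.10016644225743618 0.03711450025649273
tray xy of TCP [-0.173726   -0.00248011]
```

Request:
{"api": "step_arm", "payload": {"targets": [[[0, 0, 0], [0, -0.4, 0], 0.5], [[0, 0, 0], [0, -0.6, 0], 0.5], [[0, 0, 0], [0, -0.6, 0], 0.5], [[0, 0, 0], [0, -0.6, 0], 0.5], [[0, 0, 0], [0, -0.6, 0], 0.5], [[0, 0, 0], [0, -0.6, 0], 0.5], [[0, 0, 0], [0, -0.6, 0], 0.5], [[0, 0, 0], [0, -0.6, 0], 0.5], [[0, 0, 0], [0, -0.6, 0], 0.5], [[0, 0, 0], [0, -0.4, 0], 0.5]]}}

```text
clock: 12.2
tcp_pos: [0.404, -0.3015, 0.0566]
orientation: [0.605, -0.366, 0.605, 0.366]
wrist_force: [-3.6, 2.2, 6.6]
finger_gap: 0.012
```

```bash
cat > look.py <<'E'
from h import *
import sys
s=get_state(); print(s['tcp_pos'],s['wrist_force'].round(1),s['ft_torque'].round(2),s['finger_gap'])
n=sys.argv[1]
a=read_camera('wrist')[:,:,::-1]; cv2.imwrite(f'pics/{n}w.png',a)
b=cv2.resize(read_camera('top')[160:260,230:390,::-1],None,fx=5,fy=5,interpolation=cv2.INTER_CUBIC); cv2.imwrite(f'pics/{n}t.png',b)
P=s['tcp_pos'];t=np.radians(-27.6);Rm=np.array([[np.cos(t),np.sin(t)],[-np.sin(t),np.cos(t)]])
print('tray xy of TCP',Rm@(P[:2]-[.509,-.3535]),'force tray',Rm@s['wrist_force'][:2])
E
python3 look.py p1
```

```text
[ 0.40398867 -0.30146198  0.05656916] [-3.6  2.2  6.6] [ 0.32  0.57 -0.04] 0.01203225595473294
tray xy of TCP [-0.11717042 -0.00253505] force tray [-4.20957233  0.33812702]
```

View pics/p1t.png

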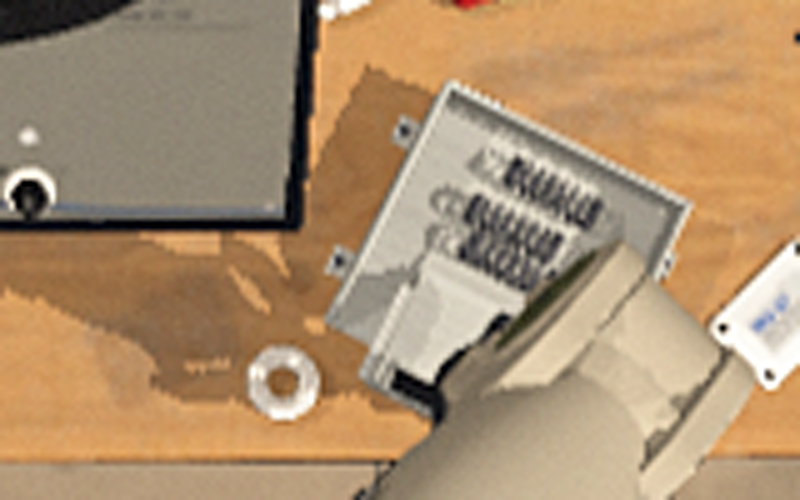

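View pics/p1w.png

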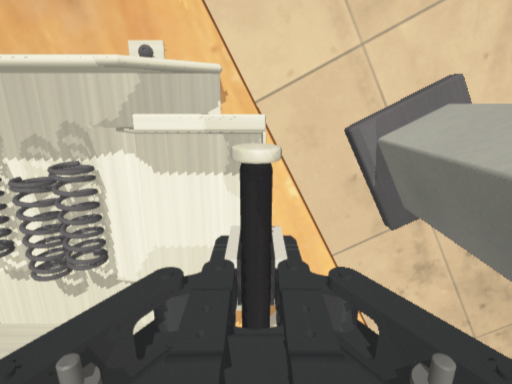

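Request:
{"api": "step_arm", "payload": {"targets": [[[0, 0, 0], [-0.02, -0.4, 0], 0.5], [[0, 0, 0], [0, -0.4, 0], 0.5], [[0, 0, 0], [0, -0.4, 0], 0.5], [[0, 0, 0], [0, -0.4, 0], 0.5], [[0, 0, 0], [0, -0.4, 0], 0.5], [[0, 0, 0], [0, -0.4, 0], 0.5], [[0, 0, 0], [0, -0.4, 0], 0.5], [[0, 0, 0], [0, -0.4, 0], 0.5], [[0, 0, 0], [0, -0.4, 0], 0.5], [[0, 0, 0], [0, -0.4, 0], 0.5]]}}

```text
clock: 13.3
tcp_pos: [0.4388, -0.3195, 0.0566]
orientation: [0.605, -0.366, 0.605, 0.366]
wrist_force: [-3.6, 2.2, 6.1]
finger_gap: 0.0123
```

```bash
python3 look.py p2
```

```text
[ 0.43884941 -0.31953278  0.05657348] [-3.6  2.2  6.1] [ 0.32  0.59 -0.02] 0.012313224955790696
tray xy of TCP [-0.07790459 -0.00239862] force tray [-4.22202227  0.25654736]
```

View pics/p2t.png

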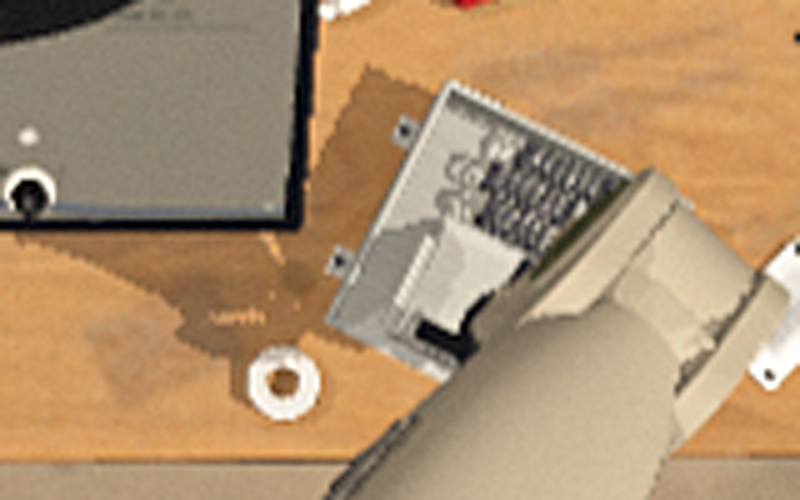

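View pics/p2w.png

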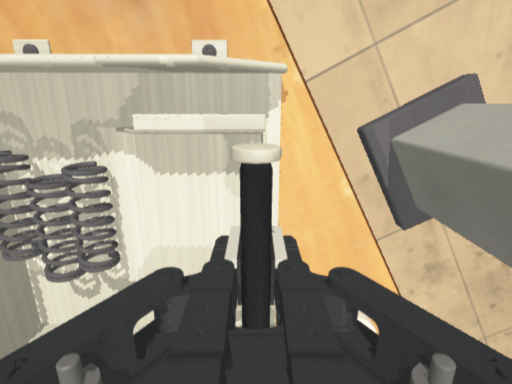

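Request:
{"api": "step_arm", "payload": {"targets": [[[0, 0, 0], [0, -0.3, 0], 0.5], [[0, 0, 0], [0, -0.3, 0], 0.5], [[0, 0, 0], [0, -0.3, 0], 0.5], [[0, 0, 0], [0, -0.3, 0], 0.5], [[0, 0, 0], [0, -0.3, 0], 0.5], [[0, 0, 0], [0, -0.3, 0], 0.5], [[0, 0, 0], [0, -0.3, 0], 0.5], [[0, 0, 0], [0, -0.3, 0], 0.5], [[0, 0, 0], [0, -0.3, 0], 0.5], [[0, 0, 0], [0, -0.3, 0], 0.5]]}}

```text
clock: 14.4
tcp_pos: [0.4651, -0.3333, 0.0566]
orientation: [0.605, -0.366, 0.605, 0.367]
wrist_force: [-3.5, 1.2, 6.6]
finger_gap: 0.0124
```

```bash
python3 look.py p3
```

```text
[ 0.46514547 -0.33328145  0.05659635] [-3.5  1.2  6.6] [ 0.29  0.52 -0.01] 0.012438869954495047
tray xy of TCP [-0.04823122 -0.00239988] force tray [-3.64256379 -0.58441854]
```

View pics/p3w.png

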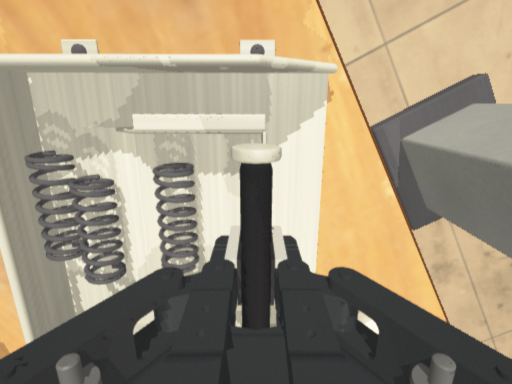

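Request:
{"api": "step_arm", "payload": {"targets": [[[0, 0, 0], [0, -0.2, 0], 0.5], [[0, 0, 0], [0, -0.2, 0], 0.5], [[0, 0, 0], [0, -0.2, 0], 0.5], [[0, 0, 0], [0, -0.2, 0], 0.5], [[0, 0, 0], [0, -0.2, 0], 0.5], [[0, 0, 0], [0, -0.2, 0], 0.5], [[0, 0, 0], [0, -0.2, 0], 0.5], [[0, 0, 0], [0, -0.2, 0], 0.5], [[0, 0, 0], [0, -0.2, 0], 0.5], [[0, 0, 0], [0, -0.2, 0], 0.5]]}}

```text
clock: 15.5
tcp_pos: [0.4828, -0.3425, 0.0566]
orientation: [0.605, -0.366, 0.605, 0.367]
wrist_force: [-3.1, 1.0, 5.8]
finger_gap: 0.0125
```

```bash
python3 look.py p4
```

```text
[ 0.48276569 -0.34249254  0.05658293] [-3.1  1.   5.8] [0.33 0.62 0.01] 0.01252152151912581
tray xy of TCP [-0.02834865 -0.0023994 ] force tray [-3.2062983  -0.54179948]
```

View pics/p4w.png

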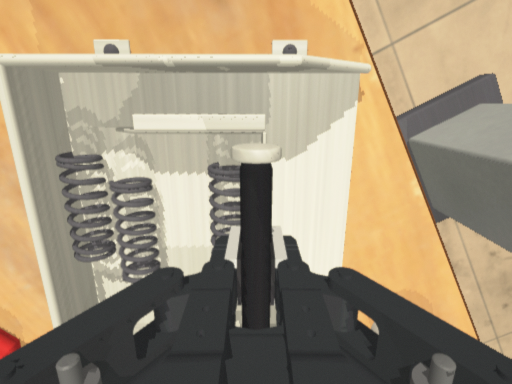

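Request:
{"api": "step_arm", "payload": {"targets": [[[0, 0, 0], [0, -0.1, 0], 0.5], [[0, 0, 0], [0, -0.1, 0], 0.5], [[0, 0, 0], [0, -0.1, 0], 0.5], [[0, 0, 0], [0, -0.1, 0], 0.5], [[0, 0, 0], [0, -0.1, 0], 0.5], [[0, 0, 0], [0, -0.05, 0], 0.5], [[0, 0, 0], [0, -0.05, 0], 0.5], [[0, 0, 0], [0, 0, 0], 0.5], [[0, 0, 0], [0, 0, 0], 0.5], [[0, 0, 0], [0, 0, 0], 0.5]]}}

```text
clock: 16.6
tcp_pos: [0.4881, -0.3453, 0.0566]
orientation: [0.605, -0.366, 0.605, 0.366]
wrist_force: [-3.4, 2.9, 6.2]
finger_gap: 0.0127
```

```bash
python3 look.py p5
```

```text
[ 0.48814738 -0.34532076  0.05659569] [-3.4  2.9  6.2] [ 0.3   0.59 -0.  ] 0.01266953068358469
tray xy of TCP [-0.02226908 -0.00241247] force tray [-4.40119556  0.98717502]
```

View pics/p5w.png

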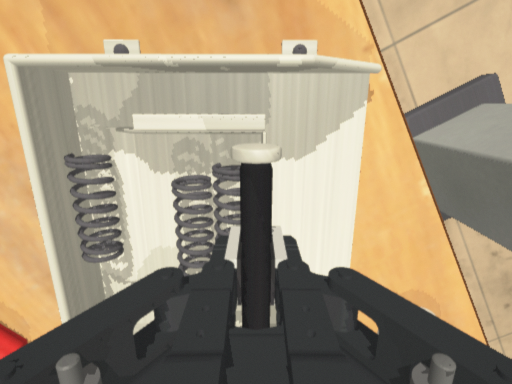

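View pics/p5t.png

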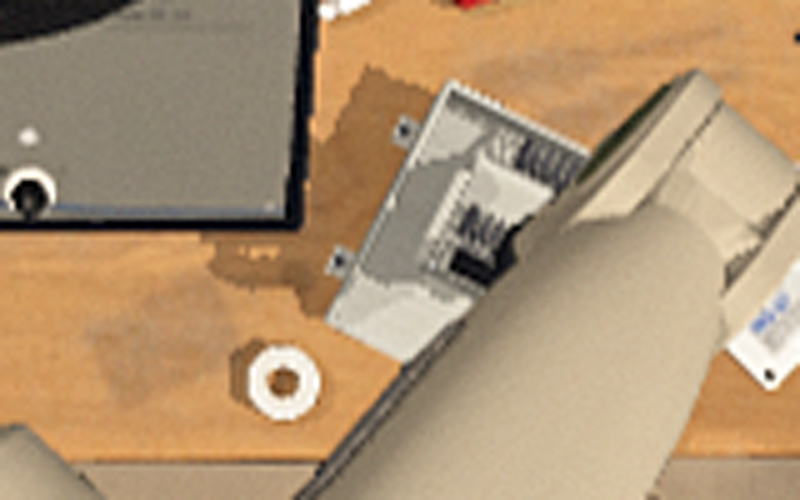

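Request:
{"api": "step_arm", "payload": {"targets": [[[0, 0, 0], [0, -0.05, 0], 0.5], [[0, 0, 0], [0, -0.05, 0], 0.5], [[0, 0, 0], [0, -0.05, 0], 0.5], [[0, 0, 0], [0, -0.05, 0], 0.5], [[0, 0, 0], [0, 0, 0], 0.5], [[0, 0, 0], [0, 0, 0], 0.5], [[0, 0, 0], [0, 0, 0], 0.5], [[0, 0, 0], [0, 0, 0], 0.5], [[0, 0, 0], [0, 0, 0], 0.5], [[0, 0, 0], [0, 0, 0], 0.5]]}}

```text
clock: 17.7
tcp_pos: [0.4899, -0.3462, 0.0566]
orientation: [0.605, -0.366, 0.605, 0.367]
wrist_force: [-3.5, 1.8, 6.4]
finger_gap: 0.0124
```

```bash
python3 look.py p6
```

```text
[ 0.4899444  -0.34621041  0.05660691] [-3.5  1.8  6.4] [0.31 0.55 0.06] 0.012367104072448397
tray xy of TCP [-0.02026438 -0.00236832] force tray [-3.92381974 -0.05052763]
```

View pics/p6w.png

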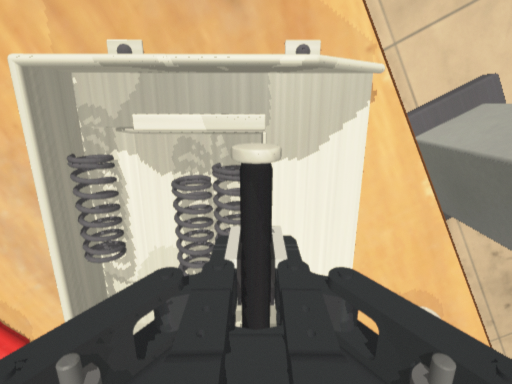

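Request:
{"api": "step_arm", "payload": {"targets": [[[0, 0, 0], [0, -0.05, 0], 0.5], [[0, 0, 0], [0, -0.05, 0], 0.5], [[0, 0, 0], [0, -0.05, 0], 0.5], [[0, 0, 0], [0, -0.03, 0], 0.5], [[0, 0, 0], [0, 0, 0], 0.5], [[0, 0, 0], [0, 0, 0], 0.5], [[0, 0, 0], [0, 0, 0], 0.5], [[0, 0, 0], [0, 0, 0], 0.5], [[0, 0, 0], [0, 0, 0], 0.5], [[0, 0, 0], [0, 0, 0], 0.5]]}}

```text
clock: 18.8
tcp_pos: [0.4914, -0.347, 0.0566]
orientation: [0.605, -0.366, 0.605, 0.367]
wrist_force: [-3.3, 0.9, 5.5]
finger_gap: 0.0127
```

```bash
python3 look.py p7
```

```text
[ 0.49142902 -0.34701894  0.05661375] [-3.3  0.9  5.5] [ 0.31  0.64 -0.01] 0.012741584498290378
tray xy of TCP [-0.01857412 -0.00239703] force tray [-3.36405165 -0.75520313]
```

```bash
python3 - <<'E'
from h import *
im=cv2.imread('pics/p7w.png')
cv2.imwrite('pics/p7wa.png',cv2.resize(im[45:345,0:220],None,fx=2,fy=2,interpolation=cv2.INTER_CUBIC))
s=get_state(); C=cam('wrist',s);T=s['tcp_pos'];M=q2R(s['orientation'])
# lip corners and predicted tray-wall lines
for y in(-.055,0,.055):
    print('lip',y,proj(C,T+M@np.array([.0546,-.1145,y])))
t=np.radians(-27.6);Rt=np.array([[np.cos(t),-np.sin(t),0],[np.sin(t),np.cos(t),0],[0,0,1]])
for p in [(.095,-.095,.045),(.095,.05,.045),(.095,-.095,.002),(.095,.05,.002),(-.05,-.095,.045)]: print(p,proj(C,Rt@np.array(p)+[.509,-.3535,0]))
E
```

```text
lip -0.055 [[ 82.93157972 129.12216969]]
lip 0 [[ 95.62878918 207.09021192]]
lip 0.055 [[106.5867879  274.37851723]]
(0.095, -0.095, 0.045) [[21.66368038 57.83217421]]
(0.095, 0.05, 0.045) [[ 73.66189215 309.31361231]]
(0.095, -0.095, 0.002) [[74.22059928 68.2363956 ]]
(0.095, 0.05, 0.002) [[107.10898442 271.47729271]]
(-0.05, -0.095, 0.045) [[319.31297183  57.82189662]]
```

View pics/p7wa.png

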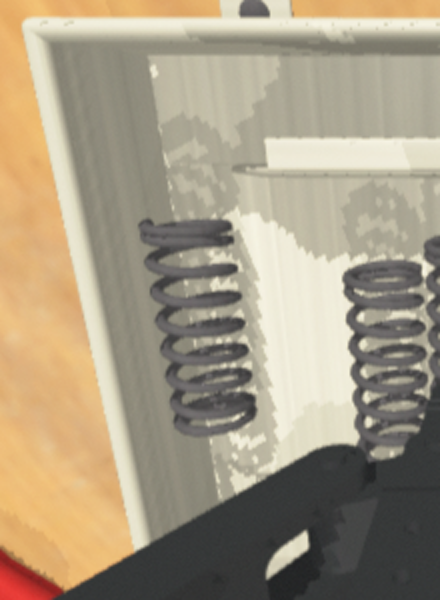

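Request:
{"api": "step_arm", "payload": {"targets": [[[0, 0, 0], [0, -0.03, 0], 0.5], [[0, 0, 0], [0, -0.03, 0], 0.5], [[0, 0, 0], [0, -0.03, 0], 0.5], [[0, 0, 0], [0, -0.03, 0], 0.5], [[0, 0, 0], [0, 0, 0], 0.5], [[0, 0, 0], [0, 0, 0], 0.5], [[0, 0, 0], [0, 0, 0], 0.5], [[0, 0, 0], [0, 0, 0], 0.5], [[0, 0, 0], [0, 0, 0], 0.5], [[0, 0, 0], [0, 0, 0], 0.5]]}}

```text
clock: 19.9
tcp_pos: [0.4914, -0.347, 0.0566]
orientation: [0.604, -0.365, 0.605, 0.367]
wrist_force: [-7.1, 3.3, 9.1]
finger_gap: 0.012
```

Request:
{"api": "step_arm", "payload": {"targets": [[[0, 0, 0], [-0.05, 0.2, 0], 0.5], [[0, 0, 0], [-0.15, 0.0, 0], 0.5], [[0, 0, -2], [-0.01, 0.18, 0], 0.5], [[0, 0, -2], [-0.02, 0.17, 0], 0.5], [[0, 0, -2], [-0.02, 0.16, 0], 0.5], [[0, 0, -2], [-0.025, 0.14, 0], 0.5], [[0, 0, -2], [-0.03, 0.12, 0], 0.5], [[0, 0, -2], [-0.03, 0.12, 0], 0.5], [[0, 0, -2], [-0.03, 0.09, 0], 0.5], [[0, 0, -2], [-0.03, 0.08, 0], 0.5]]}}

```text
clock: 20.9
tcp_pos: [0.4809, -0.3412, 0.0582]
orientation: [0.65, -0.447, 0.548, 0.279]
wrist_force: [-0.2, 0.4, -4.2]
finger_gap: 0.0125
```

```bash
python3 look.py p8
```

```text
[ 0.48093771 -0.34115168  0.05817724] [-0.2  0.4 -4.2] [ 0.24  0.63 -0.03] 0.012495640771729714
tray xy of TCP [-0.03058983 -0.00205802] force tray [-0.37877619  0.20224973]
```

View pics/p8w.png

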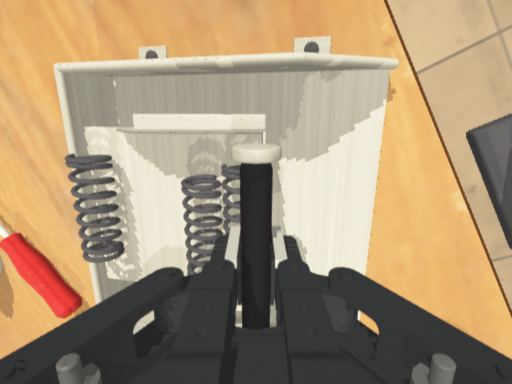

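Request:
{"api": "step_arm", "payload": {"targets": [[[0, 0, -2], [-0.03, 0.07, 0], 0.5], [[0, 0, -2], [-0.03, 0.05, 0], 0.5], [[0, 0, 0], [0, 0, 0], 0.5], [[0, 0, 0], [0, 0, 0], 0.5], [[0, 0, 0], [0, 0, 0], 0.5], [[0, 0, 0], [0, 0, 0], 0.5], [[0, 0, 0], [0, 0, 0], 0.5], [[0, 0, 0], [0, 0, 0], 0.5], [[0, 0, 0], [0, 0, 0], 0.5], [[0, 0, 0], [0, 0, 0], 0.5]]}}

```text
clock: 22.0
tcp_pos: [0.4805, -0.3413, 0.0596]
orientation: [0.659, -0.466, 0.532, 0.256]
wrist_force: [0.4, 0.0, -3.8]
finger_gap: 0.0129
```

```bash
python3 look.py p9
```

```text
[ 0.48050247 -0.34134936  0.05958432] [ 0.4  0.  -3.8] [0.3  0.67 0.01] 0.012912567648725984
tray xy of TCP [-0.03088396 -0.00243486] force tray [0.33603265 0.22916792]
```

View pics/p9w.png

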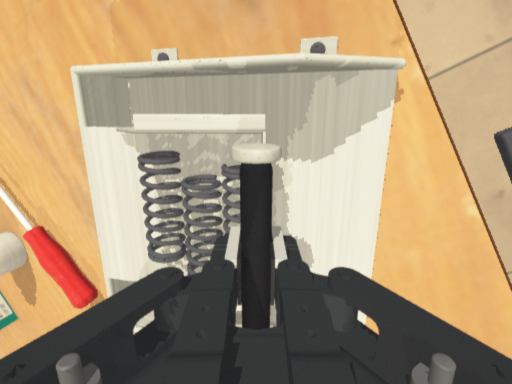

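```bash
cat > path.py <<'E'
from h import *
from scipy.interpolate import PchipInterpolator
def tilt(yaw,t): return Ry(np.radians(yaw))@R.from_rotvec([0,0,-np.radians(t)]).as_matrix()
def gen(keys,n0=None):
    # keys rows: (row index, x,y,z,yaw,tilt)
    K=np.array(keys,float); f=PchipInterpolator(K[:,0],K[:,1:])
    N=int(K[-1,0]); s=get_state(); Rr=q2R(s['orientation']); pos=s['tcp_pos'].copy()
    out=[]
    for i in range(1,N+1):
        v=f(i); Rt=tilt(v[3],v[4]); d=(Rr.T@(v[:3]-pos)*100).round(1); w=np.degrees(R.from_matrix(Rr.T@Rt).as_rotvec()).round(1)
        out.append([w.tolist(),d.tolist()]); pos=pos+Rr@(d/100); Rr=Rr@R.from_rotvec(np.radians(w)).as_matrix()
        print(i,w.tolist(),d.tolist(),v.round(3), 'd',round(np.linalg.norm(d),1),'w',round(np.linalg.norm(w),1))
    print('end',pos.round(4),Rr.round(3).tolist())
if __name__=='__main__':
    s=get_state(); p=s['tcp_pos'];M=q2R(s['orientation']); print(M.round(3),np.degrees(s['joint_pos']).round(1))
    gen([(0,*p,152.5,19.5),(3,p[0],p[1],.10,152.5,19.5),(6,p[0]-.02,p[1]+.03,.155,153,18),(14,.395,-.15,.185,163,10),(22,.40,.10,.185,185,8),(33,.487,.345,.165,197.8,6)])
E
python3 path.py
```

```text
[[ 0.303 -0.833  0.463]
 [-0.159  0.435  0.886]
 [-0.94  -0.342 -0.   ]] [ -46.5   13.1  -34.3   23.6    6.3 -107.8]
1 [-0.1, -0.0, 0.5] [-1.1, -0.4, -0.0] [ 4.800e-01 -3.410e-01  7.200e-02  1.525e+02  1.950e+01] d 1.2 w 0.5
2 [0.0, -0.0, 0.0] [-1.3, -0.5, -0.0] [ 4.800e-01 -3.410e-01  8.500e-02  1.525e+02  1.950e+01] d 1.4 w 0.0
3 [0.0, -0.0, 0.0] [-1.4, -0.5, -0.0] [ 4.800e-01 -3.410e-01  1.000e-01  1.525e+02  1.950e+01] d 1.5 w 0.0
4 [-0.1, -0.1, 0.3] [-2.0, -0.1, 0.3] [ 4.77000e-01 -3.36000e-01  1.20000e-01  1.52571e+02  1.92520e+01] d 2.0 w 0.3
5 [-0.1, -0.0, 0.5] [-2.5, 0.5, 0.6] [ 4.69000e-01 -3.25000e-01  1.41000e-01  1.52753e+02  1.86710e+01] d 2.6 w 0.5
6 [-0.3, -0.1, 0.7] [-1.7, 0.8, 0.8] [  0.46   -0.311   0.155 153.     18.   ] d 2.0 w 0.8
7 [-0.4, -0.1, 0.8] [-1.1, 1.1, 0.9] [  0.452  -0.297   0.162 153.444  17.214] d 1.8 w 0.9
8 [-0.7, -0.3, 1.0] [-1.0, 1.4, 1.0] [  0.442  -0.281   0.167 154.214  16.186] d 2.0 w 1.3
9 [-1.0, -0.2, 1.2] [-1.0, 1.6, 1.2] [  0.431  -0.263   0.173 155.264  15.006] d 2.2 w 1.6
10 [-1.3, -0.4, 1.2] [-0.9, 1.6, 1.4] [  0.421  -0.242   0.177 1
[... 1912 characters left out ...]
01 1.78000e-01 1.93977e+02 6.81300e+00] d 2.4 w 1.2
29 [-1.2, -0.1, 0.2] [0.4, -1.4, 1.9] [4.42000e-01 2.68000e-01 1.76000e-01 1.95103e+02 6.63500e+00] d 2.4 w 1.2
30 [-0.9, -0.1, 0.1] [0.4, -1.5, 1.7] [4.53000e-01 2.89000e-01 1.73000e-01 1.96068e+02 6.46500e+00] d 2.3 w 0.9
31 [-0.8, -0.1, 0.2] [0.4, -1.6, 1.6] [4.64000e-01 3.09000e-01 1.71000e-01 1.96853e+02 6.30200e+00] d 2.3 w 0.8
32 [-0.6, -0.1, 0.2] [0.5, -1.6, 1.5] [4.75000e-01 3.27000e-01 1.68000e-01 1.97437e+02 6.14700e+00] d 2.2 w 0.6
33 [-0.3, -0.0, 0.1] [0.4, -1.6, 1.3] [4.870e-01 3.450e-01 1.650e-01 1.978e+02 6.000e+00] d 2.1 w 0.3
end [0.4865 0.3448 0.1652] [[0.1, -0.947, -0.305], [0.031, -0.303, 0.952], [-0.995, -0.105, -0.0]]
```

Request:
{"api": "step_arm", "payload": {"targets": [[[0, 0, 0.5], [-0.8, -0.3, 0], 0.5], [[0, 0, 0], [-1.4, -0.5, 0], 0.5], [[0, 0, 0], [-1.6, -0.6, 0], 0.5], [[-0.1, -0.1, 0.3], [-2.0, -0.1, 0.3], 0.5], [[-0.1, 0, 0.5], [-2.5, 0.5, 0.6], 0.5], [[-0.3, -0.1, 0.7], [-1.7, 0.8, 0.8], 0.5], [[-0.4, -0.1, 0.8], [-1.1, 1.1, 0.9], 0.5], [[-0.7, -0.3, 1.0], [-1.0, 1.4, 1.0], 0.5], [[-1.0, -0.2, 1.2], [-1.0, 1.6, 1.2], 0.5], [[-1.3, -0.4, 1.2], [-0.9, 1.6, 1.4], 0.5]]}}

```text
clock: 23.1
tcp_pos: [0.4204, -0.2418, 0.1774]
orientation: [0.634, -0.456, 0.54, 0.314]
wrist_force: [-0.6, -0.2, -4.8]
finger_gap: 0.0123
```

```bash
python3 look.py q1
```

```text
[ 0.42042216 -0.24184052  0.17740055] [-0.6 -0.2 -4.8] [0.21 0.53 0.07] 0.01233938150458134
tray xy of TCP [-0.13022939  0.05791527] force tray [-0.48102067 -0.47591911]
```

View pics/q1w.png

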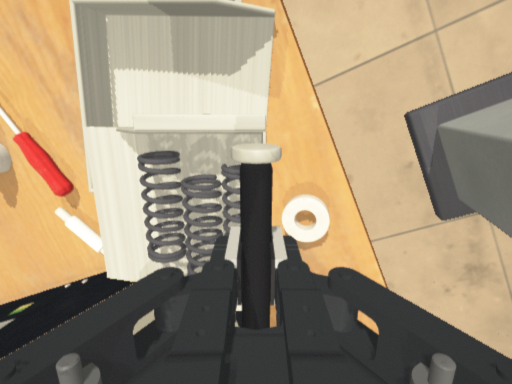

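Three springs are in the pan (columns 140–240) and the tray is empty. I'll continue the transfer to the scale.

Request:
{"api": "step_arm", "payload": {"targets": [[[-1.4, -0.3, 1.3], [-0.8, 1.6, 1.6], 0.5], [[-1.6, -0.3, 1.0], [-0.6, 1.6, 1.8], 0.5], [[-1.6, -0.3, 0.9], [-0.4, 1.2, 2.0], 0.5], [[-1.7, -0.4, 0.6], [-0.2, 1.0, 2.3], 0.5], [[-2.0, -0.3, 0.4], [-0.1, 0.7, 2.5], 0.5], [[-2.7, -0.4, 0.3], [-0.2, 0.8, 2.9], 0.5], [[-3.0, -0.5, 0.3], [-0.1, 0.6, 3.2], 0.5], [[-3.2, -0.5, 0.2], [0, 0.5, 3.4], 0.5], [[-3.2, -0.5, 0.2], [-0.1, 0.3, 3.4], 0.5], [[-3.0, -0.5, 0.2], [0, 0.1, 3.3], 0.5]]}}

```text
clock: 24.2
tcp_pos: [0.3988, 0.0418, 0.1854]
orientation: [-0.535, 0.537, -0.46, -0.463]
wrist_force: [1.3, 0.3, -4.2]
finger_gap: 0.0122
```

Request:
{"api": "step_arm", "payload": {"targets": [[[-2.6, -0.4, 0.2], [0, -0.2, 3.1], 0.5], [[-2.0, -0.2, 0.2], [0.1, -0.2, 2.8], 0.5], [[-1.7, -0.3, 0.2], [0, -0.4, 2.6], 0.5], [[-1.6, -0.2, 0.2], [0.2, -0.6, 2.5], 0.5], [[-1.5, -0.2, 0.2], [0.2, -0.9, 2.4], 0.5], [[-1.5, -0.2, 0.2], [0.3, -1.0, 2.2], 0.5], [[-1.4, -0.1, 0.2], [0.3, -1.1, 2.2], 0.5], [[-1.2, -0.2, 0.2], [0.4, -1.3, 2.0], 0.5], [[-1.2, -0.1, 0.2], [0.4, -1.4, 1.9], 0.5], [[-0.9, -0.1, 0.1], [0.4, -1.5, 1.7], 0.5]]}}

```text
clock: 25.2
tcp_pos: [0.4542, 0.2899, 0.173]
orientation: [-0.457, 0.588, -0.392, -0.539]
wrist_force: [0.9, 0.6, -4.4]
finger_gap: 0.0126
```

```bash
python3 - <<'E'
from path import *
s=get_state(); p=s['tcp_pos'];M=q2R(s['orientation']); print(M.round(3),p,s['wrist_force'],np.degrees(s['joint_pos']).round(1))
a=read_camera('wrist')[:,:,::-1]; cv2.imwrite('pics/q2w.png',a)
s=get_state();p=s['tcp_pos'];M=q2R(s['orientation']);yaw=np.degrees(np.arctan2(-M[1,2]*0+M[0,2]*-1,M[1,2]))
print(p,'yaw',yaw)
E
```

```text
[[ 0.11  -0.955 -0.276]
 [ 0.032 -0.274  0.961]
 [-0.993 -0.115  0.   ]] [0.45419592 0.28989995 0.17299279] [ 0.87332631  0.6253838  -4.38216348] [ 24.5  10.2 -16.2  57.   -1.  -81.5]
[0.45630435 0.29256688 0.17284694] yaw 16.100730041481587
```

View pics/q2w.png

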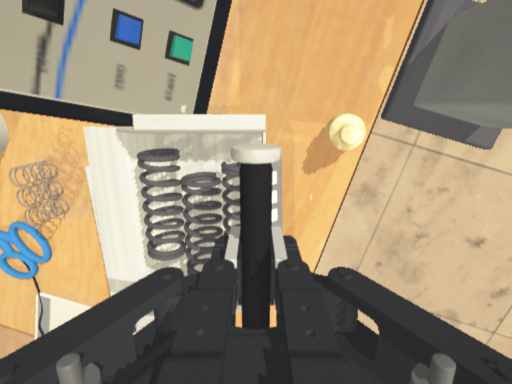

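```bash
python3 - <<'E'
from path import *
s=get_state();p=s['tcp_pos']
gen([(0,*p,196.1,6.6),(1.5,*(p+(np.array([.487,.345,.165])-p)*.25),196.4,6.4),(6,.487,.345,.145,197.8,2),(8,.487,.345,.13,197.8,0)])
E
```

```text
1 [-0.2, 0.1, 0.2] [0.2, -0.7, 0.7] [4.61000e-01 3.01000e-01 1.72000e-01 1.96289e+02 6.49800e+00] d 1.0 w 0.3
2 [-0.3, -0.0, 0.3] [0.3, -0.8, 0.7] [4.67000e-01 3.10000e-01 1.70000e-01 1.96541e+02 6.21600e+00] d 1.1 w 0.4
3 [-0.3, -0.0, 0.8] [0.5, -0.9, 0.9] [4.7300e-01 3.2200e-01 1.6500e-01 1.9692e+02 5.4500e+00] d 1.4 w 0.9
4 [-0.4, -0.1, 1.1] [0.8, -0.8, 0.9] [4.80000e-01 3.33000e-01 1.59000e-01 1.97332e+02 4.34300e+00] d 1.4 w 1.2
5 [-0.4, 0.0, 1.2] [0.7, -0.7, 0.7] [4.85000e-01 3.42000e-01 1.52000e-01 1.97664e+02 3.11800e+00] d 1.2 w 1.3
6 [-0.1, -0.0, 1.1] [0.7, -0.3, 0.2] [4.870e-01 3.450e-01 1.450e-01 1.978e+02 2.000e+00] d 0.8 w 1.1
7 [-0.0, -0.0, 1.0] [0.7, 0.0, 0.0] [4.870e-01 3.450e-01 1.380e-01 1.978e+02 1.004e+00] d 0.7 w 1.0
8 [-0.0, -0.0, 1.0] [0.8, 0.1, 0.0] [4.870e-01 3.450e-01 1.300e-01 1.978e+02 0.000e+00] d 0.8 w 1.0
end [0.4866 0.3445 0.1301] [[0.001, -0.952, -0.306], [0.0, -0.306, 0.952], [-1.0, -0.001, -0.0]]
```

Request:
{"api": "step_arm", "payload": {"targets": [[[-0.2, 0.1, 0.2], [0.2, -0.7, 0.7], 0.5], [[-0.3, 0, 0.3], [0.3, -0.8, 0.7], 0.5], [[-0.3, 0, 0.8], [0.5, -0.9, 0.9], 0.5], [[-0.4, -0.1, 1.1], [0.8, -0.8, 0.9], 0.5], [[-0.4, 0, 1.2], [0.7, -0.7, 0.7], 0.5], [[-0.1, 0, 1.1], [0.7, -0.3, 0.2], 0.5], [[0, 0, 1.0], [0.7, 0, 0], 0.5], [[0, 0, 1.0], [0.8, 0.1, 0], 0.5], [[0, 0, 0], [0, 0, 0], 0.5], [[0, 0, 0], [0, 0, 0], 0.5]]}}

```text
clock: 26.25
tcp_pos: [0.4833, 0.3397, 0.1299]
orientation: [-0.416, 0.571, -0.419, -0.571]
wrist_force: [0.5, 0.0, -3.4]
finger_gap: 0.0129
```

```bash
cat > look2.py <<'E'
from h import *
import sys
s=get_state(); print(s['tcp_pos'],s['wrist_force'].round(1),s['ft_torque'].round(2),s['finger_gap']); print(q2R(s['orientation']).round(3))
n=sys.argv[1]
a=read_camera('wrist')[:,:,::-1]; cv2.imwrite(f'pics/{n}w.png',a)
b=cv2.resize(read_camera('top')[165:260,80:220,::-1],None,fx=5,fy=5,interpolation=cv2.INTER_CUBIC); cv2.imwrite(f'pics/{n}t.png',b)
c=cv2.resize(read_camera('scene')[200:310,120:270,::-1],None,fx=5,fy=5,interpolation=cv2.INTER_CUBIC); cv2.imwrite(f'pics/{n}s.png',c)
P=s['tcp_pos'];t=.3106;Rm=np.array([[np.cos(t),np.sin(t)],[-np.sin(t),np.cos(t)]])
q=Rm@(P[:2]-[.5341,.3766]); print('scale xy of scoop origin',q+[.0545,0],'(home 0,.004) force scale',Rm@s['wrist_force'][:2])
E
python3 look2.py r1
```

```text
[0.48329597 0.33972207 0.12990965] [ 0.5  0.  -3.4] [ 0.01  0.06 -0.01] 0.012909227090297043
[[-0.003 -0.953 -0.303]
 [-0.004 -0.303  0.953]
 [-1.     0.004 -0.003]]
scale xy of scoop origin [-0.00514407 -0.0195861 ] (home 0,.004) force scale [ 0.53001179 -0.13633984]
```

View pics/r1w.png

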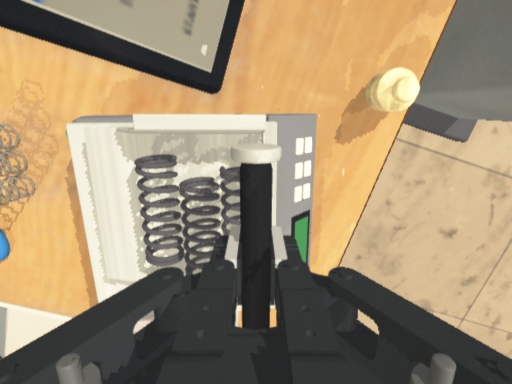

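View pics/r1s.png

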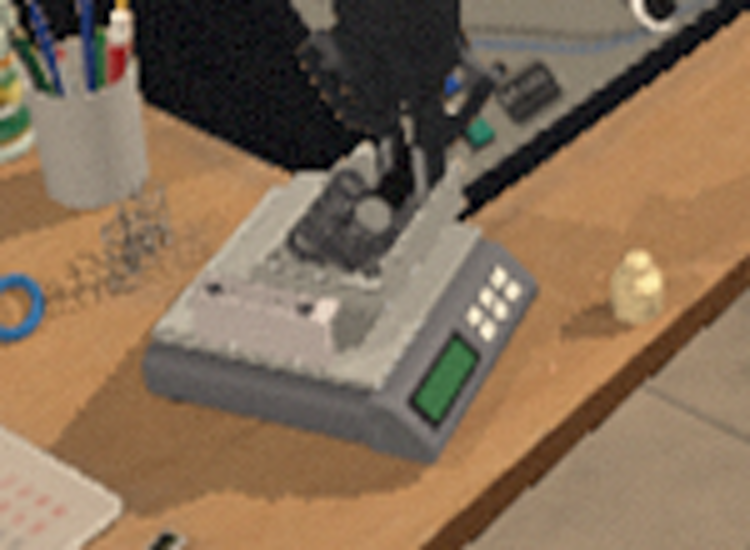

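View pics/r1t.png

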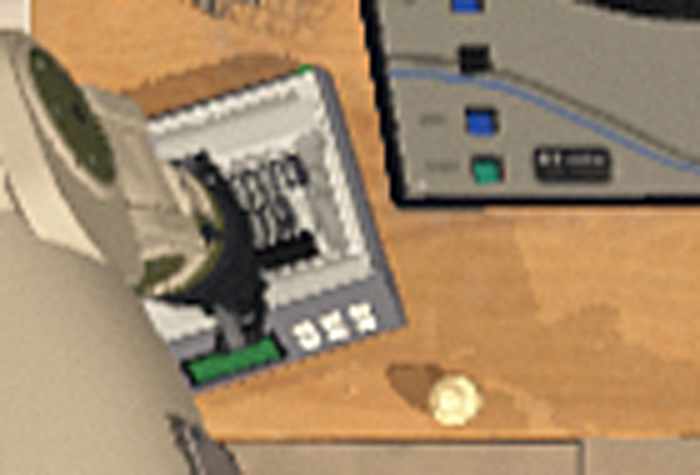

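Request:
{"api": "step_arm", "payload": {"targets": [[[0, 0, 0], [0, -0.2, 0.1], 0.5], [[0, 0, 0], [0.2, -0.3, 0.2], 0.5], [[0, 0, 0], [0.3, 0, 0], 0.5], [[0, 0, 0], [0.3, 0, 0], 0.5], [[0, 0, 0], [0.3, 0, 0], 0.5], [[0, 0, 0], [0.1, 0, 0], 0.5], [[0, 0, 0], [0.1, 0, 0], 0.5], [[0, 0, 0], [0, 0, 0], 0.5], [[0, 0, 0], [0, 0, 0], 0.5], [[0, 0, 0], [0, 0, 0], 0.5]]}}

```text
clock: 27.4
tcp_pos: [0.4875, 0.3445, 0.1174]
orientation: [-0.416, 0.571, -0.419, -0.571]
wrist_force: [-0.5, 0.8, -4.4]
finger_gap: 0.0123
```

Request:
{"api": "step_arm", "payload": {"targets": [[[0, 0, 0], [0.05, 0, 0], 0.5], [[0, 0, 0], [0.05, 0, 0], 0.5], [[0, 0, 0], [0.05, 0, 0], 0.5], [[0, 0, 0], [0, 0, 0], 0.5], [[0, 0, 0], [0, 0, 0], 0.5], [[0, 0, 0], [0, 0, 0], 0.5], [[0, 0, 0], [0, 0, 0], 0.5], [[0, 0, 0], [0, 0, 0], 0.5], [[0, 0, 0], [0, 0, 0], 0.5], [[0, 0, 0], [0, 0, 0], 0.5]]}}

```text
clock: 28.4
tcp_pos: [0.4874, 0.3445, 0.1157]
orientation: [-0.416, 0.571, -0.419, -0.571]
wrist_force: [0.6, -0.1, -4.2]
finger_gap: 0.0123
```

```bash
python3 look2.py r2
```

```text
[0.48736588 0.34450473 0.11571263] [ 0.6 -0.1 -4.2] [-0.07  0.09  0.02] 0.012332612978939509
[[-0.002 -0.953 -0.303]
 [-0.004 -0.303  0.953]
 [-1.     0.003 -0.003]]
scale xy of scoop origin [ 0.00019282 -0.01627618] (home 0,.004) force scale [ 0.53084019 -0.29536877]
```

View pics/r2s.png

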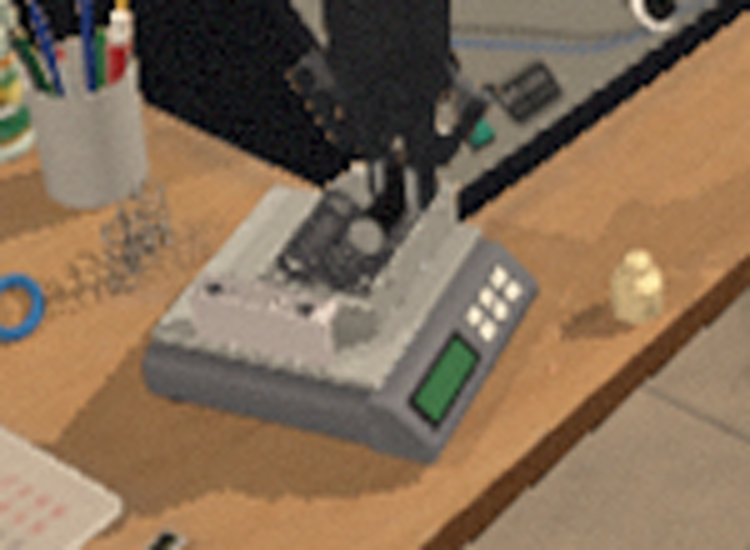

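View pics/r2w.png

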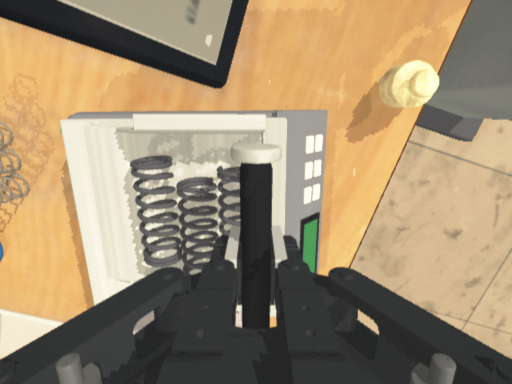

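Request:
{"api": "step_arm", "payload": {"targets": [[[0, 0, 0], [0.04, 0, 0], 0.5], [[0, 0, 0], [0.04, 0, 0], 0.5], [[0, 0, 0], [0.04, 0, 0], 0.5], [[0, 0, 0], [0, 0, 0], 0.5], [[0, 0, 0], [0, 0, 0], 0.5], [[0, 0, 0], [0, 0, 0], 0.5], [[0, 0, 0], [0, 0, 0], 0.5], [[0, 0, 0], [0, 0, 0], 0.5], [[0, 0, 0], [0, 0, 0], 0.5], [[0, 0, 0], [0, 0, 0], 0.5]]}}

```text
clock: 29.55
tcp_pos: [0.4874, 0.3445, 0.1147]
orientation: [-0.416, 0.571, -0.419, -0.571]
wrist_force: [-1.7, -1.2, 1.3]
finger_gap: 0.0125
```

Request:
{"api": "step_arm", "payload": {"targets": [[[0, 0, 0], [0, 0, 0.1], 0.5], [[0, 0, 0], [0, 0, 0.2], 0.5], [[0, 0, 0], [0, 0, 0.2], 0.5], [[0, 0, 0], [0, 0, 0.2], 0.5], [[0, 0, 0], [0, 0, 0.2], 0.5], [[0, 0, 0], [0, 0, 0.2], 0.5], [[0, 0, 0], [0, 0, 0.2], 0.5], [[0, 0, 0], [0, 0, 0.2], 0.5], [[0, 0, 0], [0, 0, 0.1], 0.5], [[0, 0, 0], [0, 0, 0], 0.5]]}}

```text
clock: 30.55
tcp_pos: [0.4826, 0.36, 0.1146]
orientation: [-0.416, 0.571, -0.419, -0.571]
wrist_force: [0.4, -2.3, 1.9]
finger_gap: 0.0124
```

```bash
python3 look2.py r3
```

```text
[0.48258814 0.35999067 0.11463641] [ 0.4 -2.3  1.9] [-0.15 -0.3  -0.12] 0.012368906308200768
[[-0.002 -0.953 -0.303]
 [-0.003 -0.303  0.953]
 [-1.     0.003 -0.003]]
scale xy of scoop origin [ 3.76654797e-04 -7.10094592e-05] (home 0,.004) force scale [-0.32669453 -2.273868  ]
```

View pics/r3s.png

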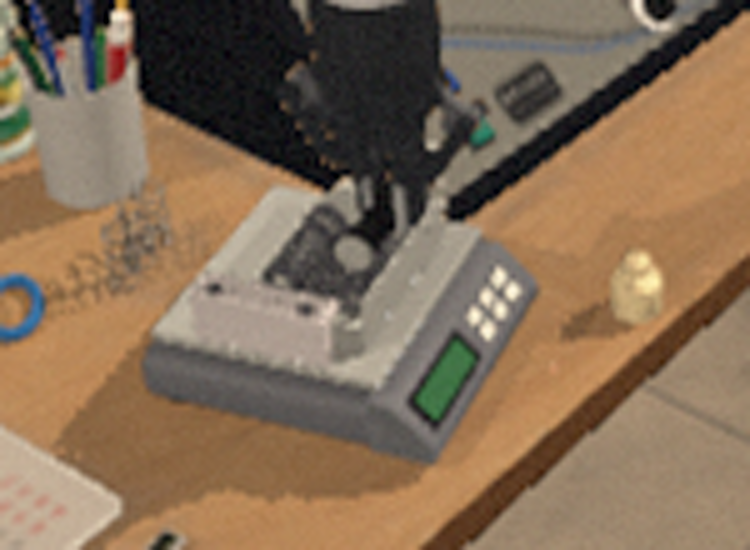

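Request:
{"api": "step_arm", "payload": {"targets": [[[0, 0, 0], [0, 0, 0.1], 0.5], [[0, 0, 0], [0, 0, 0.1], 0.5], [[0, 0, 0], [0, 0, 0.05], 0.5], [[0, 0, 0], [0, 0, 0.05], 0.5], [[0, 0, 0], [0, 0, 0], 0.5], [[0, 0, 0], [0, 0, 0], 0.5], [[0, 0, 0], [0, 0, 0], 0.5], [[0, 0, 0], [0, 0, 0], 0.5], [[0, 0, 0], [0, 0, 0], 0.5], [[0, 0, 0], [0, 0, 0], 0.5]]}}

```text
clock: 31.7
tcp_pos: [0.4817, 0.3626, 0.1146]
orientation: [-0.416, 0.571, -0.419, -0.571]
wrist_force: [0.3, -4.3, 5.4]
finger_gap: 0.0127
```

Request:
{"api": "step_arm", "payload": {"targets": [[[0, 0, 0], [0, 0, 0.05], 0.5], [[0, 0, 0], [0, 0, 0.05], 0.5], [[0, 0, 0], [0, 0, 0], 0.5], [[0, 0, 0], [0, 0, 0], 0.5], [[0, 0, 0], [0, 0, 0], 0.5], [[0, 0, 0], [0, 0, 0], 0.5], [[0, 0, 0], [0, 0, 0], 0.5], [[0, 0, 0], [0, 0, 0], 0.5], [[0, 0, 0], [0, 0, 0], 0.5], [[0, 0, 0], [0, 0, 0], 0.5]]}}

```text
clock: 32.7
tcp_pos: [0.4815, 0.3635, 0.1146]
orientation: [-0.416, 0.571, -0.419, -0.571]
wrist_force: [0.7, -4.1, 6.6]
finger_gap: 0.0126
```

```bash
python3 look2.py r4
```

```text
[0.48146698 0.3635194  0.11462431] [ 0.7 -4.1  6.6] [-0.54 -0.39 -0.14] 0.01261981580535438
[[-0.002 -0.953 -0.303]
 [-0.004 -0.303  0.953]
 [-1.     0.003 -0.003]]
scale xy of scoop origin [0.00038762 0.00363153] (home 0,.004) force scale [-0.54832974 -4.14245186]
```

View pics/r4w.png

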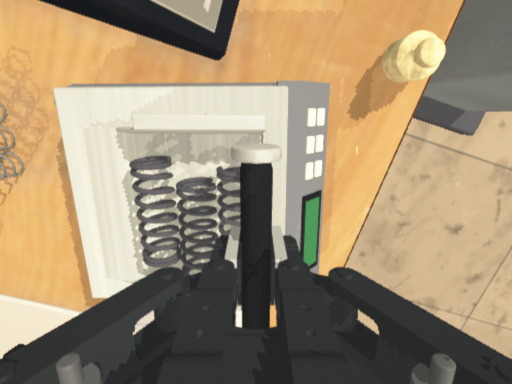

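Request:
{"api": "step_arm", "payload": {"targets": [[[0, 0, 0], [0, 0, 0.05], 0.5], [[0, 0, 0], [0, 0, 0.05], 0.5], [[0, 0, 0], [0, 0, 0], 0.5], [[0, 0, 0], [0, 0, 0], 0.5], [[0, 0, 0], [0, 0, 0], 0.5], [[0, 0, 0], [0, 0, 0], 0.5], [[0, 0, 0], [0, 0, 0], 0.5], [[0, 0, 0], [0, 0, 0], 0.5], [[0, 0, 0], [0, 0, 0], 0.5], [[0, 0, 0], [0, 0, 0], 0.5]]}}

```text
clock: 33.85
tcp_pos: [0.4813, 0.3638, 0.1147]
orientation: [-0.416, 0.571, -0.419, -0.57]
wrist_force: [1.2, -5.4, 6.3]
finger_gap: 0.0126
```

Request:
{"api": "step_arm", "payload": {"targets": [[[0, 0, 0], [0, 0, 0.05], 0.5], [[0, 0, 0], [0, 0, 0.05], 0.5], [[0, 0, 0], [0, 0, 0], 0.5], [[0, 0, 0], [0, 0, 0], 0.5], [[0, 0, 0], [0, 0, 0], 0.5], [[0, 0, 0], [0, 0, 0], 0.5], [[0, 0, 0], [0, 0, 0], 0.5], [[0, 0, 0], [0, 0, 0], 0.5], [[0, 0, 0], [0, 0, 0], 0.5], [[0, 0, 0], [0, 0, 0], 0.5]]}}

```text
clock: 34.85
tcp_pos: [0.4813, 0.364, 0.1148]
orientation: [-0.416, 0.572, -0.42, -0.57]
wrist_force: [3.1, -8.7, 7.3]
finger_gap: 0.0128
```

```bash
python3 look2.py r5
```

```text
[0.4812618  0.36397795 0.11476598] [ 3.1 -8.7  7.3] [-1.5  -0.59 -0.1 ] 0.01278114153140698
[[-0.001 -0.953 -0.302]
 [-0.006 -0.302  0.953]
 [-1.     0.003 -0.006]]
scale xy of scoop origin [0.00033241 0.00413085] (home 0,.004) force scale [ 0.25709729 -9.19403097]
```

View pics/r5s.png

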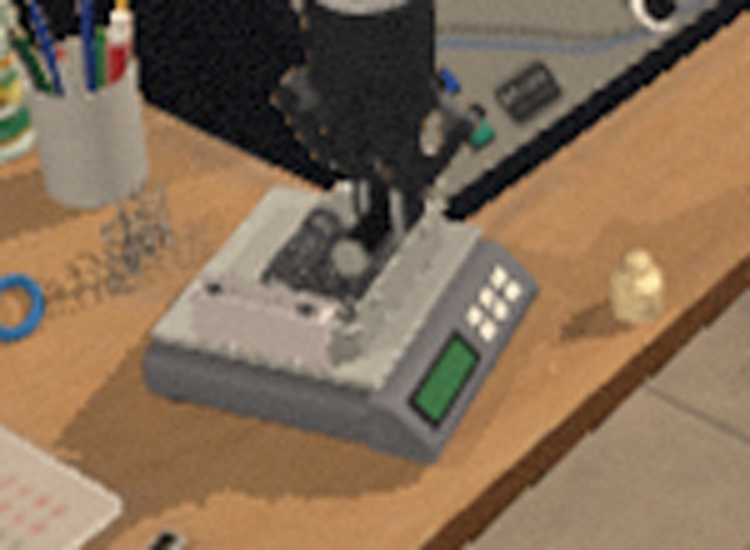

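Request:
{"api": "step_arm", "payload": {"targets": [[[0, 0, 0], [0, 0, -0.05], 0.5], [[0, 0, 0], [-0.02, 0, -0.05], 0.5], [[0, 0, 0], [-0.02, 0, -0.03], 0.5], [[0, 0, 0], [0, 0, 0], 0.5], [[0, 0, 0], [0, 0, 0], 0.5], [[0, 0, 0], [0, 0, 0], 0.5], [[0, 0, 0], [0, 0, 0], 0.5], [[0, 0, 0], [0, 0, 0], 0.5], [[0, 0, 0], [0, 0, 0], 0.5], [[0, 0, 0], [0, 0, 0], 0.5]]}}

```text
clock: 36.0
tcp_pos: [0.4813, 0.3639, 0.1147]
orientation: [-0.416, 0.571, -0.419, -0.57]
wrist_force: [2.1, -4.8, 3.8]
finger_gap: 0.0125
```

```bash
python3 look2.py r6
```

```text
[0.48130792 0.36387348 0.1147059 ] [ 2.1 -4.8  3.8] [-0.78 -0.62 -0.14] 0.012507626802320742
[[-0.002 -0.953 -0.303]
 [-0.004 -0.303  0.953]
 [-1.     0.003 -0.004]]
scale xy of scoop origin [0.00034439 0.00401728] (home 0,.004) force scale [ 0.54180462 -5.19071943]
```

Still home with light pressure. I'll release it slowly.

Request:
{"api": "step_arm", "payload": {"targets": [[[0, 0, 0], [0, 0, 0], 1.3], [[0, 0, 0], [0, 0, 0], 1.5], [[0, 0, 0], [0, 0, 0], 1.8], [[0, 0, 0], [0, 0, 0], 2.2], [[0, 0, 0], [0, 0, 0], 2.6], [[0, 0, 0], [0, 0, 0], 3.0], [[0, 0, 0], [0, 0, 0], 3.4], [[0, 0, 0], [0, 0, 0], 3.4], [[0, 0, 0], [0, 0, 0], 3.4], [[0, 0, 0], [0, 0, 0], 3.4]], "force": 20}}

```text
clock: 37.15
tcp_pos: [0.4811, 0.3642, 0.1149]
orientation: [-0.416, 0.571, -0.419, -0.571]
wrist_force: [-0.3, -0.1, 0.0]
finger_gap: 0.0337
```

```bash
python3 look2.py r7
```

```text
[0.48111933 0.36422271 0.114867  ] [-0.3 -0.1  0. ] [-0.01 -0.01  0.01] 0.03372543851596036
[[-0.002 -0.953 -0.303]
 [-0.003 -0.303  0.953]
 [-1.     0.003 -0.003]]
scale xy of scoop origin [0.00027157 0.00440744] (home 0,.004) force scale [-0.31429426 -0.02273183]
```

View pics/r7w.png

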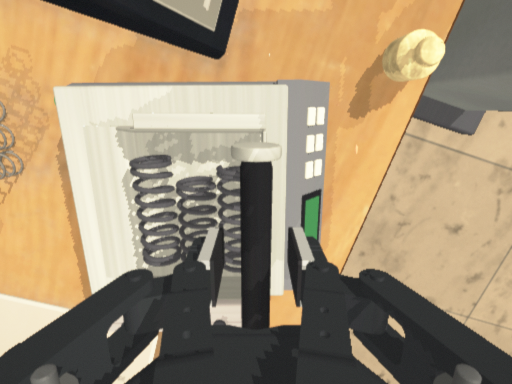

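Request:
{"api": "step_arm", "payload": {"targets": [[[0, 0, 0], [-0.5, 0, 0], 3.4], [[0, 0, 0], [-1.0, 0, 0], 3.4], [[0, 0, 0], [-1.5, 0, 0], 3.4], [[0, 0, 0], [-2.5, 0, 0], 3.4], [[0, 0, 0], [-3, 0, 0], 3.4], [[0, 0, 0], [-3, 0, 0], 3.4], [[0, 0, 0], [-2, 0, -3], 3.4], [[0, 0, 0], [-2, 0, -4], 3.4], [[0, 0, 0], [0, 0, -2], 3.4], [[0, 0, 0], [0, 0, 0], 3.4]]}}

```text
clock: 38.3
tcp_pos: [0.5101, 0.277, 0.2722]
orientation: [-0.418, 0.571, -0.419, -0.569]
wrist_force: [-0.5, 0.4, -1.8]
finger_gap: 0.034
```

```bash
python3 look2.py r8
```

```text
[0.5100878  0.2770103  0.27219357] [-0.5  0.4 -1.8] [0.01 0.05 0.02] 0.0339513107262461
[[ 0.001 -0.954 -0.3  ]
 [-0.003 -0.3    0.954]
 [-1.     0.    -0.003]]
scale xy of scoop origin [ 0.00119918 -0.08748552] (home 0,.004) force scale [-0.39769599  0.5279059 ]
```

View pics/r8w.png

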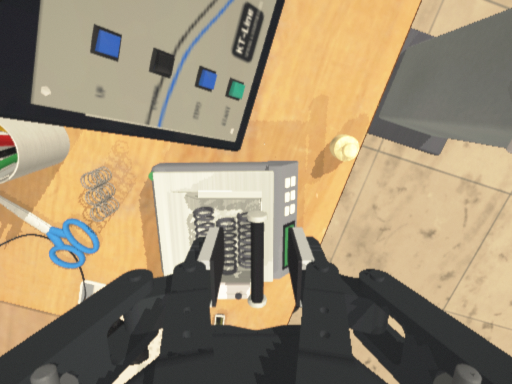

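View pics/r8s.png

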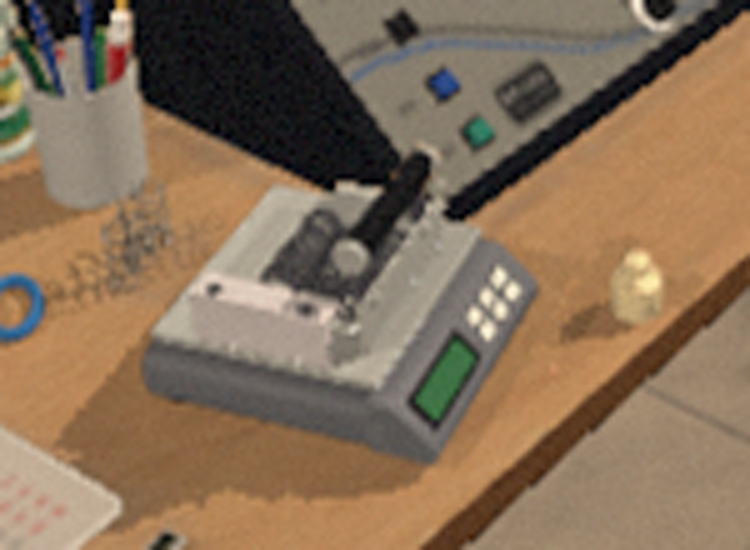

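View pics/r8t.png

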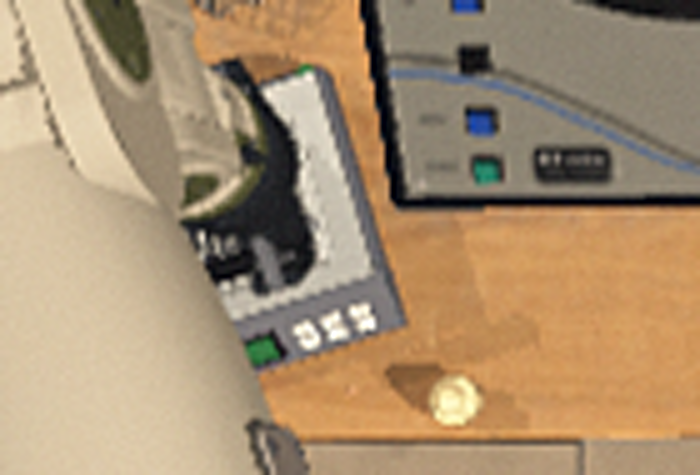

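Request:
{"api": "step_arm", "payload": {"targets": [[[0, 0, 0], [-0.5, 0.5, 1], 3.4], [[0, 0, 0], [-0.5, 0.5, 2.5], 3.4], [[0, 0, 0], [-0.5, 0.5, 3], 3.4], [[0, 0, 0], [0, 0, 3], 3.4], [[0, 0, 0], [0, 0, 3], 3.4], [[0, 0, 0], [0, 0, 2.5], 3.4], [[0, 0, 0], [0, 0, 1], 3.4], [[0, 0, 0], [0, 0, 0], 3.4], [[0, 0, 0], [0, 0, 0], 3.4], [[0, 0, 0], [0, 0, 0], 3.4]]}}

```text
clock: 39.45
tcp_pos: [0.4462, 0.4262, 0.2848]
orientation: [-0.416, 0.571, -0.419, -0.57]
wrist_force: [-0.0, -0.7, -0.2]
finger_gap: 0.0337
```

```bash
python3 look2.py r9; python3 - <<'E'
import cv2
im=cv2.imread('pics/r9w.png'); cv2.imwrite('pics/r9wa.png',cv2.resize(im[30:260,100:360],None,fx=2.6,fy=2.6,interpolation=cv2.INTER_CUBIC))
E
```

```text
[0.44618195 0.42615754 0.28478   ] [-0.  -0.7 -0.2] [0.01 0.02 0.03] 0.033666378818979936
[[-0.002 -0.953 -0.302]
 [-0.004 -0.302  0.953]
 [-1.     0.003 -0.003]]
scale xy of scoop origin [-0.01406493  0.07405662] (home 0,.004) force scale [-0.21255451 -0.64734011]
```

View pics/r9wa.png

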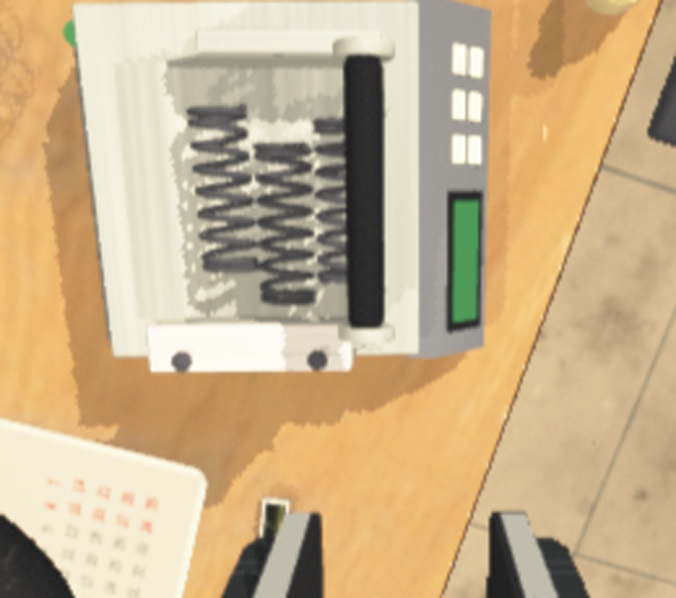

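```bash
python3 - <<'E'
from h import *
C=cam('wrist'); c=lambda u,v:(u/2.6+100,v/2.6+30)
M=np.array([(-45,57,97.5),(45,57,97.5),(76,-79,60),(76,79,60)])/1000
p,e=fit(C,M,[c(350,322),c(149,325),c(74,5),c(114,355)],[.53,.377,.31]);print(p,np.degrees(p[2]),e.round(1))
M=np.array([(-47.5,-50,81),(-61.5,-50,81),(-47.5,50,81),(-61.5,50,81),(16,-66,27)])/1000
q,e=fit(C,M,[c(345,57),c(382,57),c(347,325),c(384,325),c(197,30)],[.53,.38,.31],z0=.06);print(q,np.degrees(q[2]),e.round(1))
t=p[2];print(np.array([[np.cos(t),np.sin(t)],[-np.sin(t),np.cos(t)]])@(q-p)[:2])
a=read_camera('top')[:,:,::-1]; cv2.imwrite('pics/f.png',cv2.resize(a[140:265,90:420],None,fx=2.4,fy=2.4,interpolation=cv2.INTER_CUBIC))
E
```

```text
[0.53239836 0.37671975 0.31379978] 17.97940314676576 [[ 1.3  0.5]
 [-0.4 -0. ]
 [-0.4 -1.4]
 [ 0.   0.8]]
[0.53235892 0.38128288 0.29705925] 17.02024142059152 [[-0.6 -2.2]
 [ 0.8 -2.1]
 [-0.   4.6]
 [-0.2  4.7]
 [ 0.1  0.3]]
[0.00137101 0.00435248]
```

View pics/f.png

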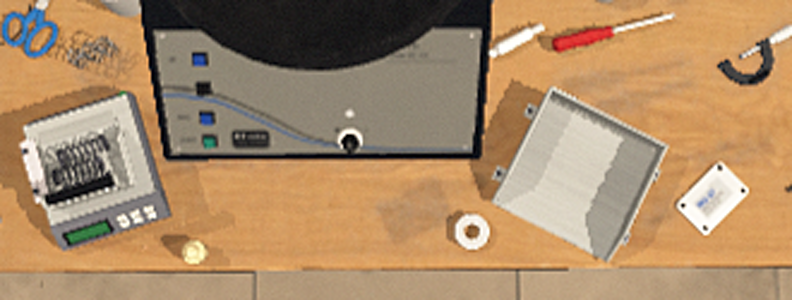

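Measured offset from the scale's origin is (1.4, 4.4) mm against a target of (0, 4). The bystanders are unmoved and the tray is empty, so I'm handing it in.

```bash
python3 -c "
from workcell import *
print(hand_in())"
```

```text
the job is handed in; nothing more can be done
None
```

The scoop, with all three springs in it, is on the scale's platform with its nose away from the display and its rim home under the rail. I let go of it, backed the gripper clear and handed the job in at about 39.6 s, within the 64 s limit.

- **Scooping:** I felt the lip meet the tray's back wall with under 10 N on the wrist. The third spring stayed on the ramp, leaning on the wall, until the tilt reached about 20°. Then all three settled in the pan.
- **Seating under the rail:** Sliding sideways, the scoop stopped against the rail's upright at about 9 N. By the arm's own position it then sat at scale (0.3, 4.1) mm, against (0, 4) mm for home.
- **Last picture check:** After release, a camera fit put the scoop at (1.4, 4.4) mm and about 1° off parallel. That fit is coarse: the points on the grip bar missed by up to 5 px, so I trust the felt contact more.
- **Everything else:** The last pictures show three springs in the pan and an empty tray. The ring gauge, weight and plate look unmoved. I did not check the plug gauge separately, but nothing came near it. I saw no contact between the gripper and the springs.

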